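# Tip up a freshly finished toy post against the fence

### The job

Raise the turned wooden post that lies across the rest so that it stands upright on its square foot, foot flat on the assembly board and against the fence. Its finish is still tender: do not clamp it, but tip it up by pushing its free end from below while the foot stays down on the board. Then feel that it stands flat by pressing straight down, lightly but firmly, on the top of its head with the fingertips, and leave it standing alone, with everything else undisturbed.

Things in the scene. Friction and masses are not known exactly. Their poses are not given: they have to be found in the camera images.
- board: Fixed plywood assembly board, 260 mm (x) by 225 mm (y = -20 to +205), 12 mm thick. Origin: on the bench surface under the middle of the fence's working face. x runs along the fence, y points square away from the fence face towards the post's head, z up. Fence: upright wooden strip, 220 mm long (x), 20 mm thick (y = -20 to 0), top 95 mm above the bench.
- rest (a point): Middle of the axis of the rest, part of the board: a round wooden bar 14 mm thick along the board's x, at board y = 144 mm, 48 mm above the bench, between two cheeks (inner faces 56 mm apart, each 12 mm thick, 30 mm along y, tops 66 mm above the bench).
- seat (a point): Point on the board's upper face (12 mm above the bench), 32 mm before the middle of the fence's face: where the centre of the post's foot belongs. As the post is tipped up, the foot's upper edge slides down the fence and its lower edge slides out along the board until the foot is flat. It may bind on the fence about 8 degrees short of upright and then needs pushing home at the head.
- post: Turned hardwood post, 220 mm long, 0.15 to 0.31 kg. Origin: centre of its foot's underside; z along the post to the head. Foot: square plate 64 x 64 x 16 mm. Shaft 24 mm round. It starts within 10 mm of the fence's middle, shaft on the rest, rising 10 degrees to the head; the foot's lower edge (post +y) is on the board, the upper one 2 mm off the fence.
- head_top (a point): Centre of the flat top of the post's head, 220 mm along the post's z from its foot. The head is a disc 44 mm across and 16 mm thick. At the start it overhangs the board's end, its axis about 80 mm above the bench. Once standing, the post is free and can be pushed over by 0.5 N sideways at the head.
- wheel_a: Loose wooden toy wheel, 42 mm across, 12 mm thick, lying flat on the board; origin: centre of its underside. Leave alone.
- wheel_b: The same kind of wheel on the other side of the post. Leave alone.
- mallet: Wooden mallet lying on the bench (head 110 mm long, 64 mm across); origin under its head. Leave alone.
- screwdriver: Screwdriver lying on the bench. Leave alone.
- glue: Standing glue bottle, 56 mm across, 150 mm tall; origin under its centre. Leave alone.
- offcut: Wood offcut 90 x 50 x 30 mm on the bench; origin under its centre. Leave alone.
- mug: Standing mug, 76 mm across, 90 mm tall; origin under its centre. Leave alone.
Things that resemble listed ones, but are neither listed nor needed, are in the scene too. Leave any orange or purple look-alike of the post alone.

How it is judged:
By the outcome, as a careful person would: the job done as asked, in the order asked, and still so for the second after the job is handed in, with the robot touching nothing.
It also fails if it takes over 64 s, if anything falls off the work surface, if the arm or the gripper's body presses on something with over 40 N, if the wrist force passes 120 N, or if a joint passes its speed limit or range.

### The arm

A 6-joint arm with a two-finger parallel gripper is mounted at the origin on the work surface. World frame = base frame: x ahead of the robot, y to its left, z up, the work surface at z = 0. Lengths are in mm, angles in rad, forces in N, time in s.
With the tool pointing down it reaches from about 250 to 800 mm from the base axis. Payload 8.5 kg.
Tool frame: the origin (TCP) lies at the very end of the fingers, on their centre line; the grasp point (between the pads) lies 19 mm behind it; z points along the fingers, y is the direction in which the jaws open and shut (so a half turn about z gives the same grasp; the last joint's range is limited). The gripper opens to 85 mm and grips with 20 to 120 N. Pads are 22 mm wide; open, the fingers measure 114 mm over their backs; the gripper's body (76 mm by 85 mm) begins 54 mm behind the grasp point. The pads swing forward as they close: fully open they stand 13 mm farther back than shut.
Start: joints at [1.194, 0.238, -0.013, 1.319, 0, 1.571], TCP at [193.154, 488.129, 231.276] pointing down, gripper open.
Joint ranges: [-2.66, 2.66], [-1.03, 1.9], [-1.14, 1.46], [-1.82, 2.27], [-1.45, 1.34], [-3.14, 3.14]. Speed limits (rad/s): [2.22, 2.22, 2.79, 3.14, 3.14, 3.14].

### API

Orientations are given as a unit quaternion [x, y, z, w].
In Python, from cell import arm gives the robot as it stands. The module is installed in compiled form; this text tells all that it offers.
- The arm moves only by the tool carry_out, never from a script. Its argument "deltas" is a list of rows, each a list of 3 entries, a list of its own where there are three numbers: the shift along the tool's x, y, z in m, then the turn, a rotation vector about the tool's x, y, z in degrees, then the closure, from 0 (fully open) to 1 (shut). In form: [[[x, y, z], [rx, ry, rz], jaw], ...]. A call has 1 to 8 rows; each row is the pose to reach, as a shift and turn from the pose measured when the call began, along the tool's axes at that moment; what a row does not reach only later rows make up. A row lasts 1/12 s, in which the tool goes at most 41.7 mm and 7.16 degrees, less where a joint would pass 70% of its speed; a pose out of reach is approached as far as the arm can. A call with a gripper value outside its range is refused whole. The fingers move at their own pace and stop on an object; the grip force is fixed at half the most. Time passes only in rows, so rows that repeat a pose let the fingers close. It gives the time, the measured TCP pose, the force and the opening at its end, in the units of the state.
- arm.get_obs(): the state, without advancing time (a new reading comes with each control period).
- arm.read_camera(name): name is "scene" or "top" or "wrist"; returns a dict with "pixels" (400x640x3 uint8, red, green, blue), "camera_matrix" (3x3 intrinsics, pixels), "xyz" and "orientation" of the camera in the world; the wrist camera has in their place "hand_eye" (4x4, takes a point from camera to tool coordinates, whose origin is the TCP and whose axes are the flange's). Camera axes: x right, y down, z forward; pixel columns grow to the right and rows downward; lengths in mm; the calibration is good to about 2 mm. A picture is of the moment at which its call begins: read the wrist's pose just before it. There is no depth.
- arm.close_job(): hands the job in, once; it reports no verdict.
The state is a dict: "clock": time; "joint_pos": joint angles; "joint_velocities": joint speeds; "effort": joint torques, N m; "eef_pos": TCP position; "orientation": TCP orientation; "force": force on the tool from outside, world axes, zero at the start; "ft_torque": the same for the moment, N m; "opening": finger opening in mm.
Only numpy, scipy, OpenCV 4.12 (cv2) and the standard library are available. Lean on these libraries where they do the work, as an engineer would, in place of code of your own. Each camera call takes 0.05 s, during which the arm holds its last target.

## Working session

There is one attempt and no reset: what is moved stays moved. The work goes in short steps, Python scripts to look and compute and a tool call to move; the robot and the scene stay as the last step left them, time stands still between calls to the robot, and variables do not carry over. Pictures are saved under pics/ and viewed, and the job is handed in when it is done.

Besides the shell and the picture viewer there is one more tool, called after "Request:" as a command line: name --argument value ..., lists and objects as JSON in quotes. carry_out: Moves the arm, as the interface text tells. Its arguments: {"type":"object","properties":{"deltas":{"type":"array","items":{"type":"array"}}},"required":["deltas"]}

```bash
ls; mkdir -p pics; python3 - <<'E'
from cell import arm
import cv2,json
o=arm.get_obs();print(o)
for n in("scene","top","wrist"):
    c=arm.read_camera(n);cv2.imwrite(f"pics/{n}0.png",c["pixels"][:,:,::-1])
    print(n,{k:(v.tolist() if hasattr(v,'tolist') else v) for k,v in c.items() if k!="pixels"})
E
```

```text
pics
{'clock': 0.0, 'joint_pos': array([ 1.19401578e+00,  2.38774202e-01, -1.42544734e-02,  1.31920249e+00,
       -4.06465678e-05,  1.57078957e+00]), 'joint_velocities': array([ 0.00059061, -0.00053762, -0.00042697,  0.00027061, -0.00010599,
       -0.00057639]), 'effort': array([-1.18770498e-03, -5.38779581e+01,  3.46432185e+01,  1.86143245e-02,
       -1.93470584e-05, -1.09321320e-06]), 'eef_pos': array([193.02062009, 487.78062285, 230.68099353]), 'orientation': array([ 1.87274514e-01,  9.82307356e-01, -7.08534178e-04, -1.14395944e-04]), 'force': array([ 0.84621625, -0.18134238, -0.07600253]), 'ft_torque': array([0.01733005, 0.03568581, 0.0051669 ]), 'opening': 85.609223582211}
scene {'camera_matrix': [[445.1259865441205, 0.0, 318.46952938096547], [0.0, 445.1259865441205, 199.52954473614687], [0.0, 0.0, 1.0]], 'xyz': [1191.8899868007293, 460.48517655354334, 1259.924666008635], 'orientation': [0.4201760583152705, 0.8502417396575167, -0.28811292231355523, -0.13240848975328312]}
top {'camera_matrix': [[373.1357665122771, 0.0, 318.38574263571144], [0.0, 373.1357665122771, 202.08307189523399], [0.0, 0.0, 1.0]], 'xyz': [268.2850666217455, -99.05081697513018, 1448.5993507788626], 'orientation': [-0.6995834840289921, 0.7107965750336932, -0.04987478996482706, 0.05351339197053787]}
wrist {'camera_matrix': [[304.5137145551354, 0.0, 323.43930589843956], [0.0, 304.5137145551354, 201.15414689910233], [0.0, 0.0, 1.0]], 'hand_eye': [[-0.0006525532412196548, -0.9560505680374228, -0.2932011008328392, 75.44280374010076], [0.9999988511002156, -0.0010250314996360689, 0.0011167401999915732, -0.2635050077630652], [-0.0013682004666337802, -0.2932000352417204, 0.9560501385187586, -140.15528267301198], [0.0, 0.0, 0.0, 1.0]]}
```

View pics/scene0.png

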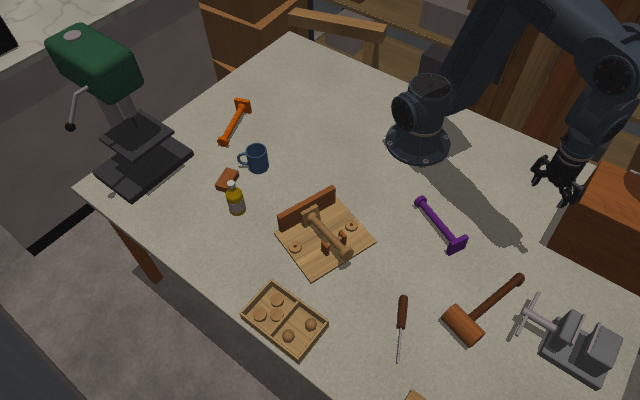

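View pics/top0.png

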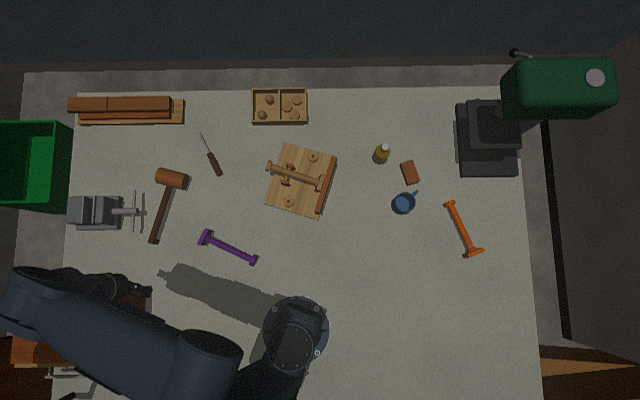

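View pics/wrist0.png

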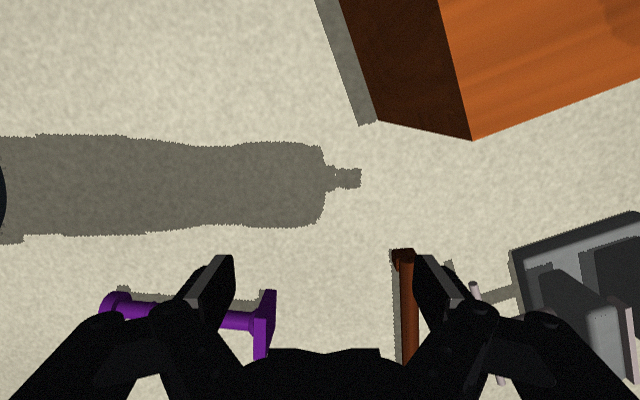

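Top view: board around (300,180), with the post's head at about (268,168), the foot about (318,183), and the fence on the right at about (327,187). The arm is clear of it. I'll enlarge the area to measure it.

```bash
cat > h.py <<'E'
import numpy as np,cv2
from scipy.spatial.transform import Rotation as R
from cell import arm
def cam(n):
    if n=="wrist":
        o=arm.get_obs();c=arm.read_camera(n)
        T=np.eye(4);T[:3,:3]=R.from_quat(o["orientation"]).as_matrix();T[:3,3]=o["eef_pos"]
        M=T@np.array(c["hand_eye"]);return c["pixels"],np.array(c["camera_matrix"]),M[:3,3],M[:3,:3]
    c=arm.read_camera(n);return c["pixels"],np.array(c["camera_matrix"]),np.array(c["xyz"]),R.from_quat(c["orientation"]).as_matrix()
def back(c,uv,z):
    _,K,p,Rm=c;d=Rm@np.linalg.inv(K)@np.array([uv[0],uv[1],1.]);return p+d*(z-p[2])/d[2]
def proj(c,P):
    _,K,p,Rm=c;q=(np.atleast_2d(P)-p)@Rm@K.T;return q[:,:2]/q[:,2:]
def crop(c,x0,y0,x1,y1,s,fn):
    im=cv2.resize(c[0][y0:y1,x0:x1,::-1],None,fx=s,fy=s,interpolation=cv2.INTER_CUBIC);cv2.imwrite(fn,im)
E
python3 - <<'E'
from h import *
crop(cam("top"),255,135,345,225,6,"pics/t1.png")
crop(cam("scene"),265,180,385,290,5,"pics/s1.png")
E
```

```text
(no output)
```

View pics/t1.png

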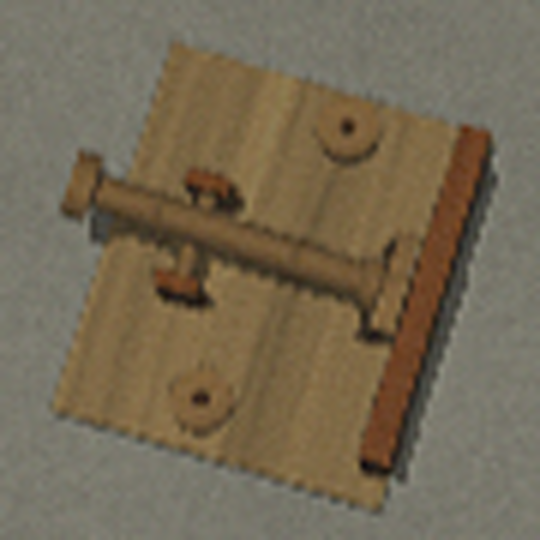

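View pics/s1.png

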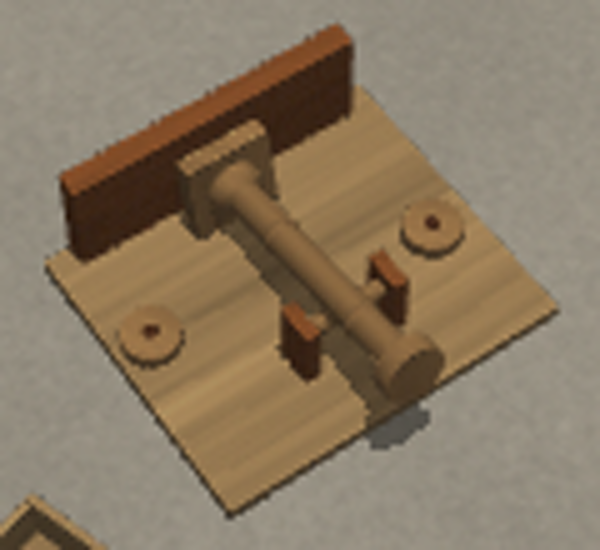

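Both views show the same layout: the post lies on the rest with its head past the board edge. The wheels are on either side, and the rest cheeks are red-brown. Next I'll fit the board and post poses to the corner pixels.

```bash
cat > fit.py <<'E'
from h import *
from scipy.optimize import least_squares
T=cam("top");S=cam("scene")
tp=[((172,40),(130,205,12)),((55,412),(-130,205,12)),((380,512),(-130,-20,12)),((492,135),(110,-20,95)),((465,122),(110,0,95)),((362,465),(-110,0,95)),((390,472),(-110,-20,95))]
sp=[((557,310),(-130,205,12)),((228,517),(130,205,12)),((45,265),(130,-20,12)),((335,25),(-110,-20,95)),((353,42),(-110,0,95)),((60,178),(110,-20,95)),((68,192),(110,0,95))]
tu=np.array([((np.array(a)+.5)/6-.5+[255,135]) for a,_ in tp]);tb=np.array([b for _,b in tp],float)
su=np.array([((np.array(a)+.5)/5-.5+[265,180]) for a,_ in sp]);sb=np.array([b for _,b in sp],float)
def W(p,b):
    c,s=np.cos(p[2]),np.sin(p[2]);return np.asarray(b,float)@np.array([[c,-s,0],[s,c,0],[0,0,1]]).T+[p[0],p[1],0]
def f(p): return np.r_[(proj(T,W(p,tb))-tu).ravel(),(proj(S,W(p,sb))-su).ravel()]
def ft(p): return (proj(T,W(p,tb))-tu).ravel()
def fs(p): return (proj(S,W(p,sb))-su).ravel()
p0=[400,0,1.3]
c=back(T,tu[5],95);p0=[c[0],c[1],0]
best=None
for g in(f,ft,fs):
    r=min((least_squares(g,[p0[0],p0[1],a]) for a in np.arange(-3,3,.7)),key=lambda r:r.cost)
    print(r.x[:2].round(1),np.degrees(r.x[2]).round(2),np.sqrt(2*r.cost/len(r.fun)).round(2))
    if best is None:best=r.x
print(f(best).reshape(-1,2).round(2))
np.save("board.npy",best)
E
python3 fit.py
```

```text
[ 541.2 -111.5] -17.96 0.72
[ 538.8 -112.9] -17.95 0.43
[ 543.5 -109.9] -18.13 0.55
[[-0.07 -0.1 ]
 [-1.04 -0.44]
 [ 0.02 -0.24]
 [ 0.07 -0.84]
 [-0.56 -0.19]
 [-0.78 -1.46]
 [-0.21 -1.04]
 [ 0.47 -1.01]
 [ 0.18 -1.15]
 [-0.6  -1.16]
 [ 0.27 -0.99]
 [ 0.14 -0.58]
 [-0.79 -0.87]
 [ 0.85  0.55]]
```

```bash
cat > ov.py <<'E'
from h import *
import sys
exec(open("fit.py").read().split("p0=[400")[0])
pt=np.array([538.8,-112.9,np.radians(-17.95)]);ps=np.array([543.5,-109.9,np.radians(-18.13)])
def post(dx,yaw,th=np.radians(10)):
    # board frame curves
    F=np.array([dx,2+32*np.sin(th),12+32*np.cos(th)])
    u=np.array([0,np.cos(th),np.sin(th)]);v=np.array([0,-np.sin(th),np.cos(th)]);x=np.array([1.,0,0])
    a=np.linspace(0,2*np.pi,40);c=[]
    for s,r in((220,22),(204,22),(110,12)): c.append(F+s*u+r*(np.cos(a)[:,None]*x+np.sin(a)[:,None]*v))
    for s in(0,16): c.append(F+s*u+np.array([32*(i*x+j*v) for i,j in((-1,-1),(1,-1),(1,1),(-1,1),(-1,-1))]))
    Ry=R.from_euler('z',yaw,degrees=True).as_matrix()
    o=np.array([dx,0,0])
    return [(k-o)@Ry.T+o for k in c]
dx,yaw=map(float,sys.argv[1:3])
for C,p,(x0,y0,x1,y1),s,fn in((T,pt,(255,135,345,225),8,"t"),(S,ps,(265,180,385,290),6,"s")):
    im=cv2.resize(C[0][y0:y1,x0:x1,::-1],None,fx=s,fy=s,interpolation=cv2.INTER_CUBIC)
    for k in post(dx,yaw):
        q=((proj(C,W(p,k))-[x0,y0]+.5)*s-.5).round().astype(int)
        cv2.polylines(im,[q.reshape(-1,1,2)],False,(0,0,255),1)
    cv2.imwrite(f"pics/{fn}_ov{sys.argv[3]}.png",im[:600,:800])
E
python3 ov.py 0 0 a
```

```text
(no output)
```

View pics/t_ova.png

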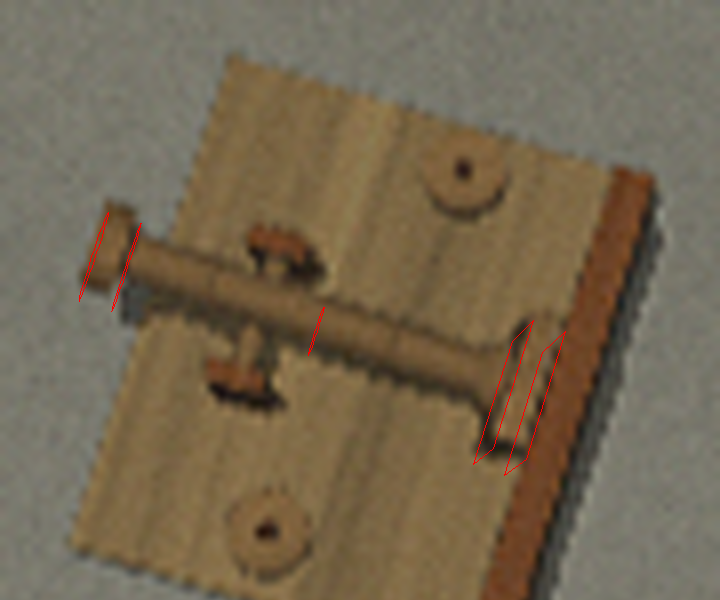

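View pics/s_ova.png

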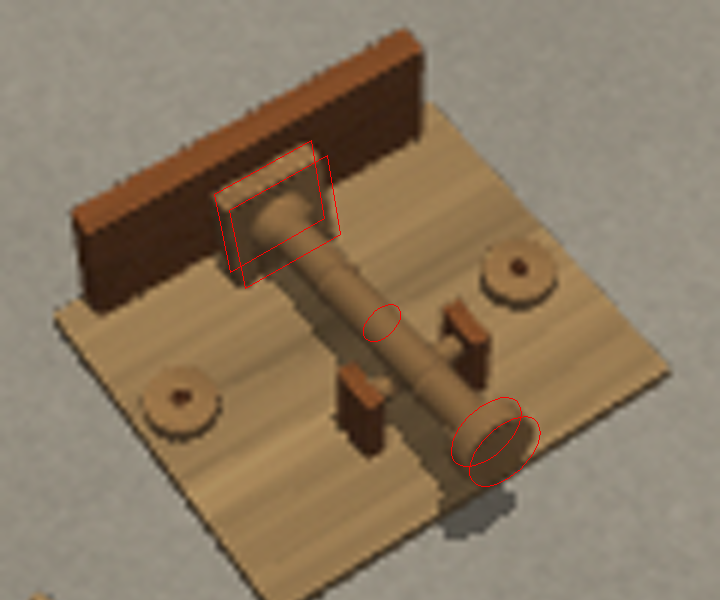

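```bash
python3 ov.py 3.5 0 b
```

```text
(no output)
```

View pics/t_ovb.png

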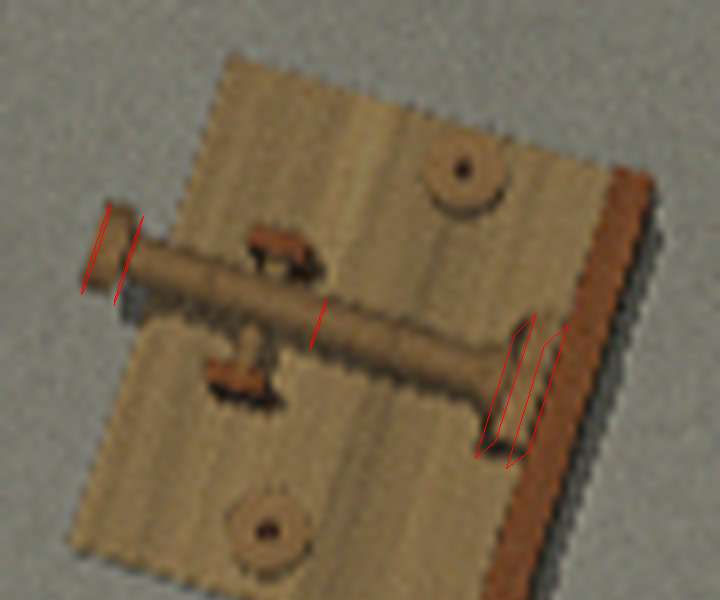

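View pics/s_ovb.png

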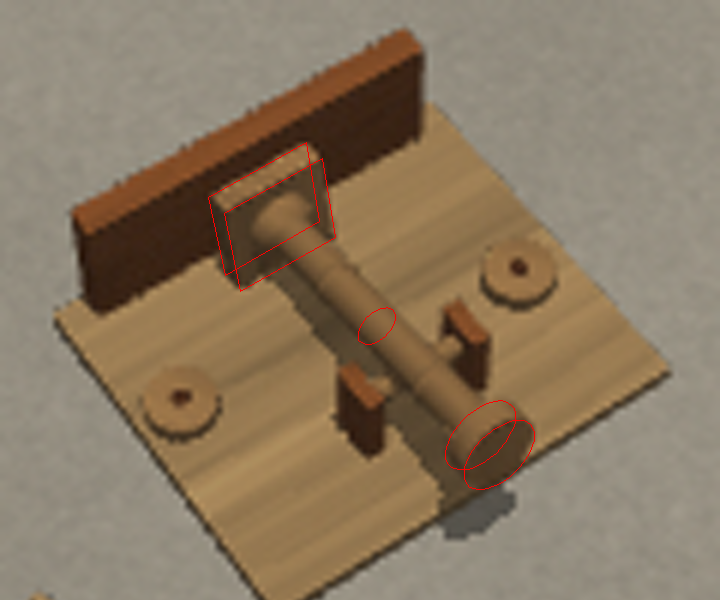

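The overlay matches a post offset of +3.5 mm along board x with no yaw. Head is at about board (3.5, 216, 80). I'll come in from beyond the head with the tool pitched 45° and the jaws about 20 mm apart, so the two fingers cradle the rim without clamping.

```bash
cat > go.py <<'E'
from h import *
B=np.array([541.2,-111.5,np.radians(-18.0)])
Rb=R.from_euler('z',B[2]).as_matrix()
def b2w(b): return Rb@np.array(b,float)+[B[0],B[1],0]
def w2b(w): return Rb.T@(np.array(w,float)-[B[0],B[1],0])
def tool(pitch,sgn):
    # pitch deg below horizontal, pointing to -y board
    a=np.radians(pitch);z=np.array([0,-np.cos(a),-np.sin(a)]);y=np.array([sgn,0,0.]);x=np.cross(y,z)
    return Rb@np.stack([x,y,z],1)
def delta(bpos,pitch,sgn=-1):
    o=arm.get_obs();Rt=R.from_quat(o["orientation"]).as_matrix()
    d=Rt.T@(b2w(bpos)-o["eef_pos"])/1000
    rv=np.degrees(R.from_matrix(Rt.T@tool(pitch,sgn)).as_rotvec())
    print("shift",d.round(4),"rot",rv.round(1),np.linalg.norm(rv).round(1))
def st():
    o=arm.get_obs();Rt=R.from_quat(o["orientation"]).as_matrix()
    print("t",round(o["clock"],2),"board",w2b(o["eef_pos"]).round(1),"F(b)",(Rb.T@o["force"]).round(2),"open",round(o["opening"],1),"J",o["joint_pos"].round(2))
    print(" z_b",(Rb.T@Rt[:,2]).round(3),"y_b",(Rb.T@Rt[:,1]).round(3),"pitch",np.degrees(np.arcsin(-Rt[2,2])).round(1))
E
python3 - <<'E'
from go import *
st()
for s in(1,-1):
    delta([3.5,290,190],45,s); delta([3.5,290,190],88,s)
E
```

```text
t 0.55 board [-516.3  462.7  231.3] F(b) [-0.69 -0.02 -0.27] open 85.7 J [ 1.19  0.24 -0.01  1.32 -0.    1.57]
 z_b [ 0. -0. -1.] y_b [ 0.063  0.998 -0.   ] pitch 90.0
shift [-0.5296 -0.1398  0.0413] rot [ 33.8 -36.   81.6] 95.3
shift [-0.5296 -0.1398  0.0413] rot [ 1.5 -1.6 86.4] 86.4
shift [-0.5296 -0.1398  0.0413] rot [ 36.6  34.3 -88.3] 101.5
shift [-0.5296 -0.1398  0.0413] rot [  1.6   1.5 -93.6] 93.6
```

```bash
python3 - <<'E'
from go import *
delta([3.5,320,200],45,1)
E
```

```text
shift [-0.5277 -0.1099  0.0313] rot [ 33.8 -36.   81.6] 95.3
```

Request:
carry_out --deltas '[[[-0.26,-0.055,0.015],[17,-18,41],0.76],[[-0.26,-0.055,0.015],[17,-18,41],0.76],[[-0.26,-0.055,0.015],[17,-18,41],0.76],[[-0.26,-0.055,0.015],[17,-18,41],0.76],[[-0.26,-0.055,0.015],[17,-18,41],0.76],[[-0.26,-0.055,0.015],[17,-18,41],0.76],[[-0.26,-0.055,0.015],[17,-18,41],0.76],[[-0.26,-0.055,0.015],[17,-18,41],0.76]]'

```text
clock: 1.22
eef_pos: [417.3, 339.7, 214.3]
orientation: [0.515, 0.83, -0.173, 0.123]
force: [-1.3, -0.9, -0.1]
opening: 20.5
```

```bash
python3 - <<'E'
from go import *
st();delta([3.5,320,200],45,1)
E
```

```text
t 1.22 board [-257.2  390.8  214.3] F(b) [-1.01 -1.23 -0.05] open 20.5 J [ 0.85  0.5   0.25  1.64 -0.3   2.01]
 z_b [ 0.154 -0.385 -0.91 ] y_b [ 0.728  0.667 -0.159] pitch 65.5
shift [-0.214   0.1448  0.0803] rot [ 16.5 -17.7  40.2] 46.9
```

Request:
carry_out --deltas '[[[-0.214,0.145,0.08],[16.5,-17.7,40.2],0.76],[[-0.214,0.145,0.08],[16.5,-17.7,40.2],0.76],[[-0.214,0.145,0.08],[16.5,-17.7,40.2],0.76],[[-0.214,0.145,0.08],[16.5,-17.7,40.2],0.76],[[-0.214,0.145,0.08],[16.5,-17.7,40.2],0.76],[[-0.214,0.145,0.08],[16.5,-17.7,40.2],0.76],[[-0.214,0.145,0.08],[16.5,-17.7,40.2],0.76],[[-0.214,0.145,0.08],[16.5,-17.7,40.2],0.76]]'

```text
clock: 1.88
eef_pos: [644.6, 187.2, 191.6]
orientation: [0.749, 0.541, -0.31, 0.225]
force: [-0.2, -1.4, -1.1]
opening: 20.5
```

```bash
python3 - <<'E'
from go import *
st();delta([3.5,320,200],45,1)
c=cam("wrist");cv2.imwrite("pics/w1.png",c[0][:,:,::-1])
c=cam("scene");cv2.imwrite("pics/s2.png",c[0][:,:,::-1])
E
```

```text
t 1.88 board [  6.  316.  191.6] F(b) [ 0.2  -1.36 -1.09] open 20.5 J [ 0.5   1.07  1.13  2.27 -0.5   2.56]
 z_b [-0.002 -0.707 -0.707] y_b [ 1.    -0.005  0.002] pitch 45.0
shift [-0.0031 -0.0025 -0.0088] rot [-0.1  0.  -0.3] 0.3
```

View pics/w1.png

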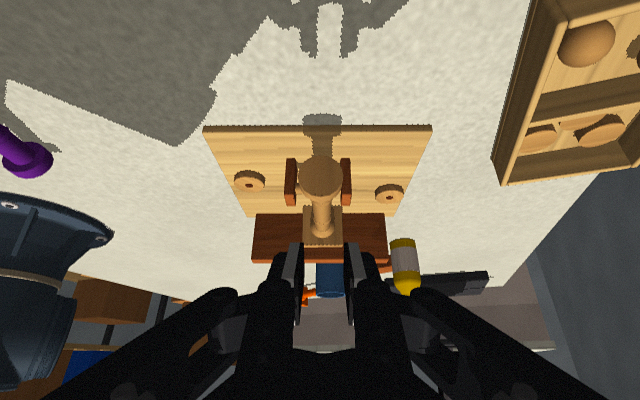

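View pics/s2.png

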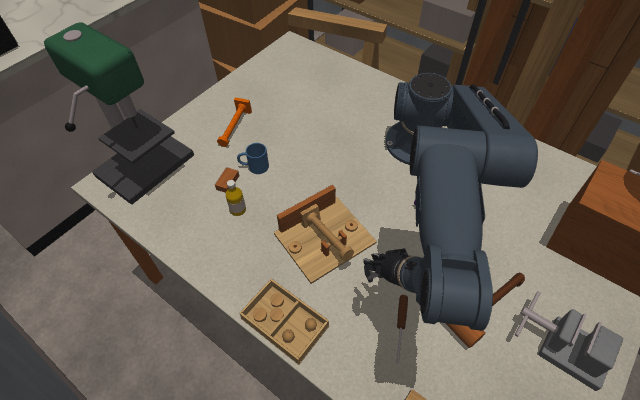

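Wrist view: head face centred at about (320,175) between the cheeks, with the fingers centred at about x=325. Scene view: wrist is clear of everything. J4 is at its limit at 45°, so I'll use about 50° of pitch. First I'll check lateral alignment with the wrist camera.

```bash
python3 - <<'E'
from go import *
c=cam("wrist")
th=np.radians(10);F=np.array([3.5,7.56,43.5]);u=np.array([0,np.cos(th),np.sin(th)]);v=np.array([0,-np.sin(th),np.cos(th)])
im=cv2.resize(c[0][100:300,170:470,::-1],None,fx=2.6,fy=2.6,interpolation=cv2.INTER_CUBIC)
a=np.linspace(0,2*np.pi,40)
def dr(P):
    q=((proj(c,np.array([b2w(k) for k in P]))-[170,100]+.5)*2.6).astype(int);cv2.polylines(im,[q.reshape(-1,1,2)],False,(0,0,255),1)
for s in(220,204): dr(F+s*u+22*(np.cos(a)[:,None]*[1,0,0]+np.sin(a)[:,None]*v))
dr([(-130,205,12),(130,205,12),(130,-20,12),(-130,-20,12),(-130,205,12)])
dr([(-110,0,95),(110,0,95),(110,0,12)])
cv2.imwrite("pics/w1o.png",im)
for y,z,p in((287,74,50),): delta([3.5,y,z],p,1)
E
```

```text
shift [0.0651 0.0023 0.1087] rot [0.1 4.9 0.2] 4.9
```

View pics/w1o.png

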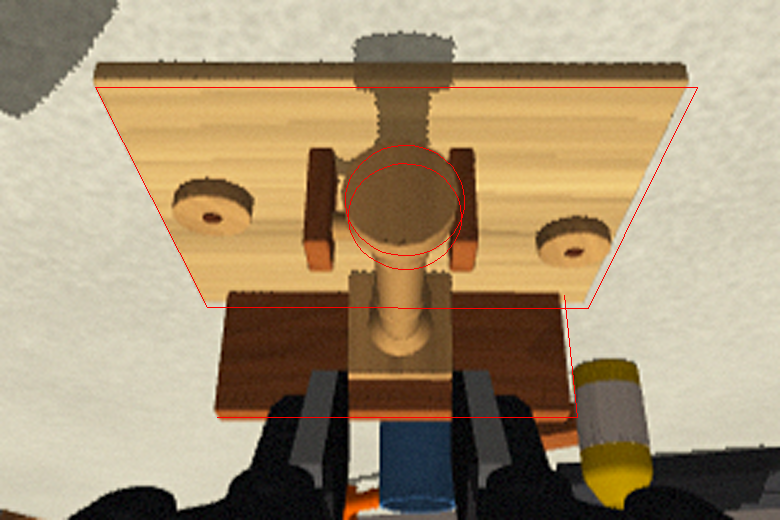

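The fit agrees within about 2 mm, with the head a bit more to −x at board x≈2.5. Now the descent to the standoff.

Request:
carry_out --deltas '[[[0.03,0.001,0.05],[0,2.5,0],0.76],[[0.065,0.001,0.105],[0,4.9,0.2],0.76],[[0.065,0.001,0.109],[0,4.9,0.2],0.76],[[0.065,0.001,0.109],[0,4.9,0.2],0.76],[[0.065,0.001,0.109],[0,4.9,0.2],0.76],[[0.065,0.001,0.109],[0,4.9,0.2],0.76]]'

```text
clock: 2.53
eef_pos: [630.3, 161.4, 76.4]
orientation: [0.759, 0.554, -0.276, 0.201]
force: [0.2, 0.4, 0.7]
opening: 20.3
```

```bash
python3 - <<'E'
from go import *
st();delta([2.5,249,29],50,1)
c=cam("scene");crop(c,250,170,500,350,3,"pics/s3.png")
E
```

```text
t 2.53 board [  0.4 287.1  76.4] F(b) [0.1  0.44 0.71] open 20.3 J [ 0.47  0.94  0.61  1.78 -0.47  2.48]
 z_b [ 0.002 -0.642 -0.766] y_b [ 1.     0.003 -0.   ] pitch 50.0
shift [0.0012 0.002  0.0608] rot [ 0.1 -0.   0.1] 0.2
```

View pics/s3.png

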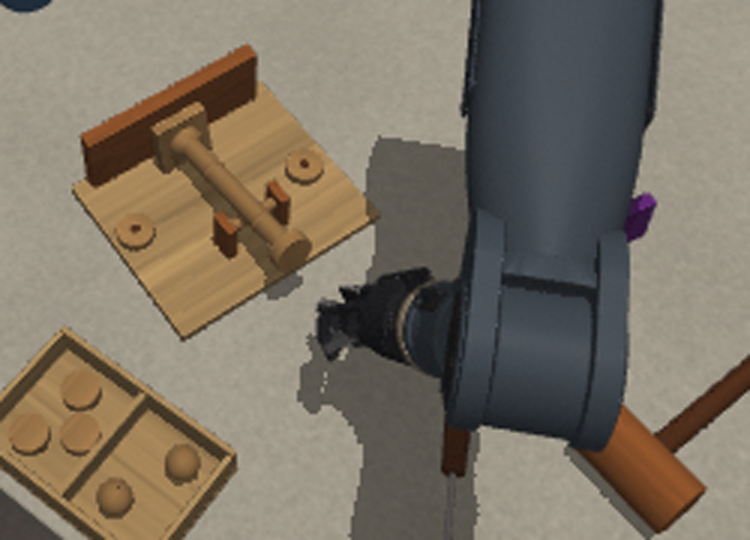

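Request:
carry_out --deltas '[[[0.001,0.002,0.03],[0,0,0],0.76],[[0.001,0.002,0.06],[0,0,0],0.76],[[0.001,0.002,0.061],[0,0,0],0.76],[[0.001,0.002,0.061],[0,0,0],0.76],[[0.001,0.002,0.061],[0,0,0],0.76]]'

```text
clock: 3.0
eef_pos: [622.8, 126.3, 32.0]
orientation: [0.76, 0.554, -0.273, 0.202]
force: [-0.3, 0.1, 0.8]
opening: 20.5
```

```bash
python3 - <<'E'
from go import *
st();delta([2.5,229,45],50,1)
c=cam("wrist");crop(c,170,100,470,300,2.6,"pics/w2.png")
c=cam("scene");crop(c,300,190,400,290,6,"pics/s4.png")
E
```

```text
t 3.0 board [  4.1 251.3  32. ] F(b) [-0.31  0.05  0.82] open 20.5 J [ 0.43  0.91  0.45  1.61 -0.49  2.44]
 z_b [ 0.006 -0.639 -0.769] y_b [1.    0.004 0.004] pitch 50.3
shift [-0.0255 -0.0017  0.0043] rot [ 0.3 -0.3  0. ] 0.4
```

View pics/w2.png

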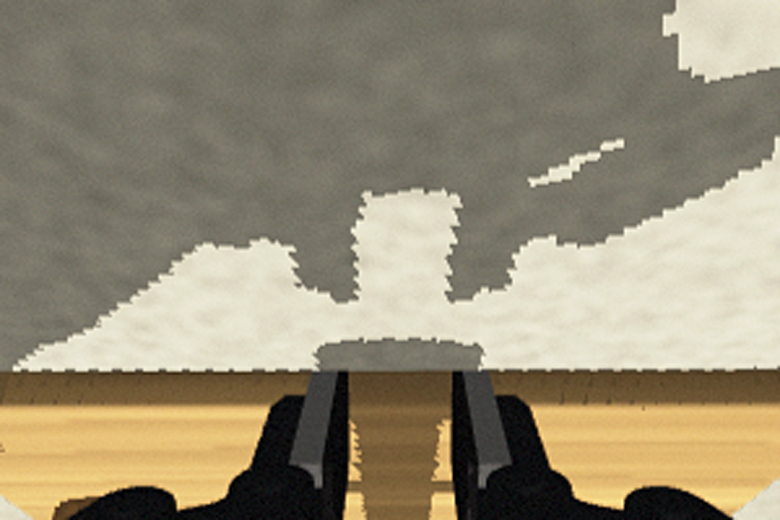

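View pics/s4.png

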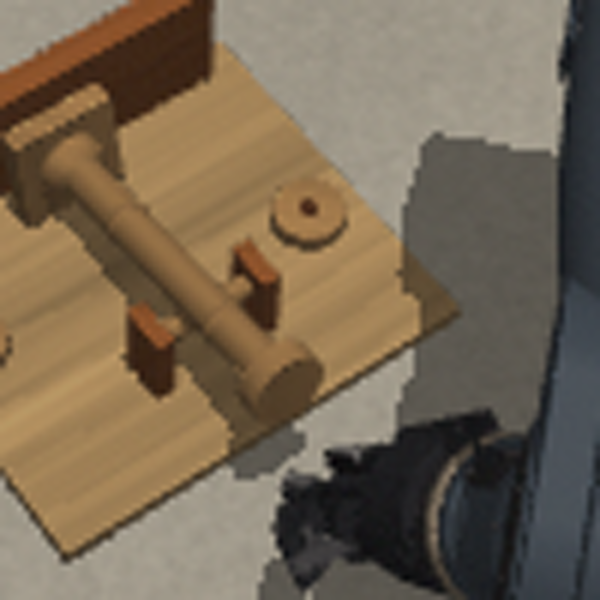

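Fingers are below and beyond the head, straddling the line of its shadow. I'll plan the pushing path from the given geometry: pitch 50° until the finger lies flush with the head, then rotating with the post.

```bash
cat > plan.py <<'E'
from go import *
X=2.5
def wp(thd,off=0.):
    th=np.radians(thd);u=np.array([np.cos(th),np.sin(th)]);n=np.array([-np.sin(th),np.cos(th)])
    g=max(0,2*(1-(thd-10)/8)) if thd>=10 else 2
    F=np.array([32*np.sin(th)+g,12+32*np.cos(th)])
    p=max(50,thd);pr=np.radians(p);d=np.array([np.cos(pr),np.sin(pr)]);m=np.array([-np.sin(pr),np.cos(pr)])
    t=20-6*max(0,50-thd)/40
    C=F+220*u-19.5*n
    T=C-t*d-11*m+off*m
    return T,p
def rows(ths,off=0.,sgn=1,x=None):
    o=arm.get_obs();Rt=R.from_quat(o["orientation"]).as_matrix()
    out=[]
    for t in ths:
        T,p=wp(t,off);w=b2w([X if x is None else x,T[0],T[1]])
        d=Rt.T@(w-o["eef_pos"])/1000;rv=np.degrees(R.from_matrix(Rt.T@tool(p,sgn)).as_rotvec())
        out.append((t,T.round(1),d.round(4).tolist(),rv.round(1).tolist()))
    for r in out:print(*r)
E
python3 - <<'E'
from plan import *
rows([5,10,12,14,16,18])
E
```

```text
5 [225.6  26.4] [-0.0167, -0.0019, 0.0205] [0.4, -0.3, 0.0]
10 [227.   44.7] [-0.0273, -0.0018, 0.0055] [0.4, -0.3, 0.0]
12 [226.6  51.9] [-0.0322, -0.0018, 0.0002] [0.4, -0.3, 0.0]
14 [226.   59.1] [-0.0373, -0.0017, -0.0049] [0.4, -0.3, 0.0]
16 [225.   66.2] [-0.0425, -0.0017, -0.0097] [0.4, -0.3, 0.0]
18 [223.8  73.2] [-0.0479, -0.0017, -0.0143] [0.4, -0.3, 0.0]
```

Request:
carry_out --deltas '[[[-0.01,-0.002,0.004],[0.4,-0.3,0],0.76],[[-0.02,-0.002,0.005],[0.4,-0.3,0],0.76],[[-0.027,-0.002,0.005],[0.4,-0.3,0],0.76],[[-0.032,-0.002,0.0],[0.4,-0.3,0],0.76],[[-0.037,-0.002,-0.005],[0.4,-0.3,0],0.76],[[-0.042,-0.002,-0.01],[0.4,-0.3,0],0.76],[[-0.042,-0.002,-0.01],[0.4,-0.3,0],0.76]]'

```text
clock: 3.68
eef_pos: [613.7, 102.5, 68.0]
orientation: [0.761, 0.552, -0.276, 0.201]
force: [0.9, 1.3, -0.1]
opening: 20.6
```

```bash
python3 - <<'E'
from plan import *
st();rows([16,18,20,22,24,26,28])
c=cam("wrist");crop(c,170,100,470,300,2.6,"pics/w3.png")
c=cam("scene");crop(c,290,190,390,290,6,"pics/s5.png")
E
```

```text
t 3.68 board [  2.8 225.9  68. ] F(b) [ 0.48  1.51 -0.1 ] open 20.6 J [ 0.41  0.86  0.42  1.64 -0.5   2.42]
 z_b [ 0.001 -0.642 -0.767] y_b [ 1.    -0.     0.001] pitch 50.0
16 [225.   66.2] [0.0005, -0.0003, 0.002] [0.0, -0.0, -0.0]
18 [223.8  73.2] [-0.0049, -0.0003, -0.0026] [0.0, -0.0, -0.0]
20 [222.8  80. ] [-0.0101, -0.0003, -0.0072] [0.0, -0.0, -0.0]
22 [221.5  86.8] [-0.0154, -0.0003, -0.0116] [0.0, -0.0, -0.0]
24 [220.   93.5] [-0.0209, -0.0002, -0.0157] [0.0, -0.0, -0.0]
26 [218.2 100. ] [-0.0265, -0.0002, -0.0196] [0.0, -0.0, -0.0]
28 [216.1 106.5] [-0.0322, -0.0002, -0.0232] [0.0, -0.0, -0.0]
```

View pics/s5.png

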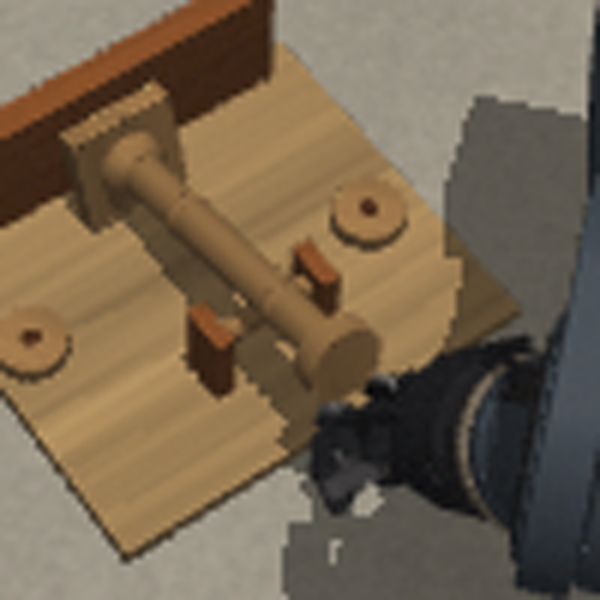

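View pics/w3.png

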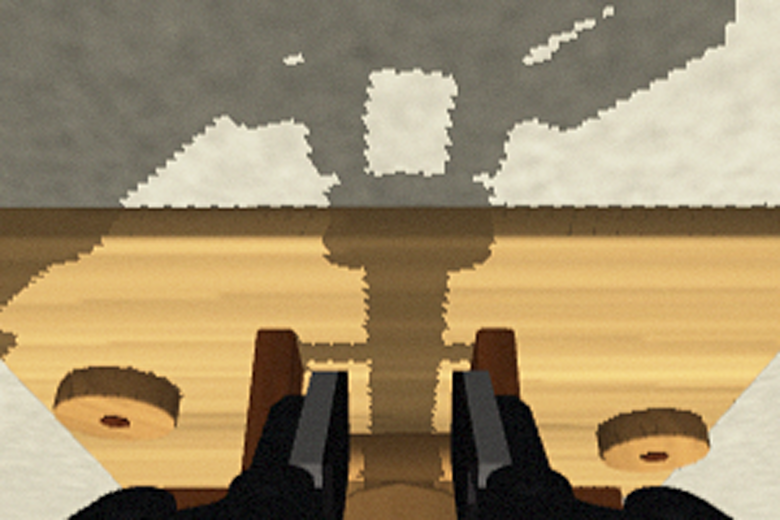

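The post has lifted off the rest: light shows between shaft and bar. The head sits centred on both fingers and the foot's lower edge is down. Continuing.

Request:
carry_out --deltas '[[[-0.005,0,-0.003],[0,0,0],0.76],[[-0.01,0,-0.007],[0,0,0],0.76],[[-0.015,0,-0.012],[0,0,0],0.76],[[-0.021,0,-0.016],[0,0,0],0.76],[[-0.0265,0,-0.0195],[0,0,0],0.76],[[-0.032,0,-0.023],[0,0,0],0.76],[[-0.032,0,-0.023],[0,0,0],0.76]]'

```text
clock: 4.37
eef_pos: [610.4, 92.9, 106.2]
orientation: [0.761, 0.552, -0.276, 0.201]
force: [0.1, 0.5, 0.3]
opening: 20.7
```

```bash
python3 - <<'E'
from plan import *
st();rows([30,32,34,36,38,40,42,44])
E
```

```text
t 4.37 board [  2.7 215.8 106.2] F(b) [-0.06  0.53  0.25] open 20.7 J [ 0.4   0.82  0.43  1.69 -0.51  2.41]
 z_b [ 0.    -0.642 -0.766] y_b [ 1.    -0.     0.001] pitch 50.0
30 [213.8 112.7] [-0.0057, -0.0002, -0.0037] [0.0, -0.0, -0.1]
32 [211.2 118.9] [-0.0116, -0.0002, -0.0067] [0.0, -0.0, -0.1]
34 [208.3 124.8] [-0.0177, -0.0002, -0.0095] [0.0, -0.0, -0.1]
36 [205.2 130.6] [-0.0238, -0.0002, -0.0119] [0.0, -0.0, -0.1]
38 [201.8 136.3] [-0.03, -0.0002, -0.0141] [0.0, -0.0, -0.1]
40 [198.2 141.7] [-0.0363, -0.0002, -0.0159] [0.0, -0.0, -0.1]
42 [194.3 147. ] [-0.0426, -0.0002, -0.0175] [0.0, -0.0, -0.1]
44 [190.2 152.1] [-0.0491, -0.0002, -0.0187] [0.0, -0.0, -0.1]
```

Request:
carry_out --deltas '[[[-0.006,0,-0.0035],[0,0,0],0.76],[[-0.0115,0,-0.0065],[0,0,0],0.76],[[-0.0175,0,-0.0095],[0,0,0],0.76],[[-0.024,0,-0.012],[0,0,0],0.76],[[-0.03,0,-0.014],[0,0,0],0.76],[[-0.036,0,-0.016],[0,0,0],0.76],[[-0.0425,0,-0.0175],[0,0,0],0.76],[[-0.049,0,-0.0185],[0,0,0],0.76]]'

```text
clock: 5.03
eef_pos: [602.3, 68.0, 152.5]
orientation: [0.761, 0.552, -0.276, 0.201]
force: [0.4, 1.4, 0.1]
opening: 20.4
```

```bash
python3 - <<'E'
from plan import *
st();rows([46,48,50,52,54,56,58,60])
c=cam("scene");crop(c,270,170,370,270,6,"pics/s6.png")
E
```

```text
t 5.03 board [  2.7 189.6 152.5] F(b) [-0.09  1.43  0.11] open 20.4 J [ 0.37  0.75  0.43  1.73 -0.52  2.39]
 z_b [ 0.    -0.642 -0.766] y_b [ 1.    -0.     0.001] pitch 50.0
46 [185.8 157. ] [-0.0058, -0.0002, -0.001] [0.0, -0.0, -0.1]
48 [181.2 161.7] [-0.0124, -0.0002, -0.0017] [0.0, -0.0, -0.1]
50 [176.4 166.2] [-0.0189, -0.0002, -0.002] [0.0, -0.0, -0.1]
52 [172.4 170.5] [-0.0248, -0.0001, -0.0028] [0.0, 2.0, -0.1]
54 [168.1 174.7] [-0.0308, -0.0001, -0.0032] [0.0, 4.0, -0.1]
56 [163.7 178.6] [-0.0367, -0.0001, -0.0034] [0.0, 6.0, -0.1]
58 [159.  182.4] [-0.0427, -0.0001, -0.0033] [0.0, 8.0, -0.1]
60 [154.1 186. ] [-0.0487, -0.0001, -0.0029] [0.0, 10.0, -0.1]
```

View pics/s6.png

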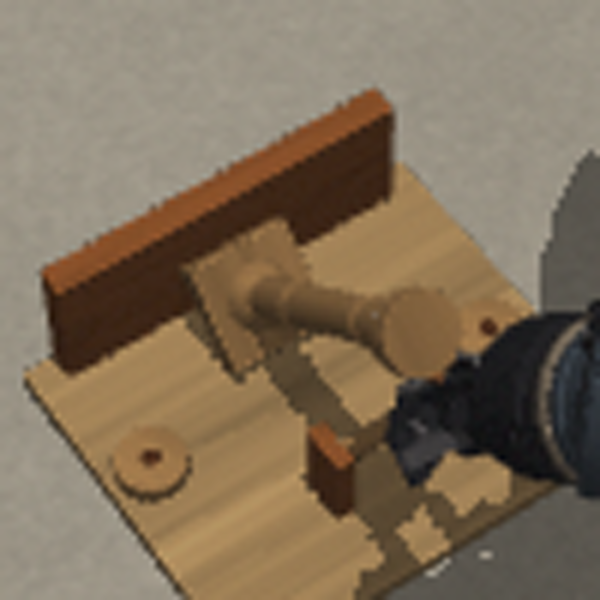

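Post is at about 45°, with the foot's upper edge against the fence and its lower edge on the board. It stays centred on the fingers. Continuing.

Request:
carry_out --deltas '[[[-0.006,0,-0.001],[0,0,0],0.76],[[-0.0125,0,-0.0015],[0,0,0],0.76],[[-0.019,0,-0.002],[0,0,0],0.76],[[-0.025,0,-0.003],[0,2,0],0.76],[[-0.031,0,-0.003],[0,4,0],0.76],[[-0.037,0,-0.0035],[0,6,0],0.76],[[-0.043,0,-0.0035],[0,8,0],0.76],[[-0.049,0,-0.003],[0,10,0],0.76]]'

```text
clock: 5.75
eef_pos: [591.0, 33.0, 187.8]
orientation: [0.782, 0.567, -0.208, 0.152]
force: [0.6, 0.6, -0.6]
opening: 20.5
```

```bash
python3 - <<'E'
from plan import *
st();rows([61,62,64,66,68,70,72])
c=cam("scene");crop(c,270,170,370,270,6,"pics/s7.png")
E
```

```text
t 5.75 board [  2.7 152.8 187.8] F(b) [ 0.37  0.73 -0.64] open 20.5 J [ 0.27  0.59  0.31  1.6  -0.43  2.23]
 z_b [ 0.001 -0.498 -0.867] y_b [ 1.    -0.001  0.002] pitch 60.1
61 [151.6 187.7] [-0.0009, -0.0002, 0.0007] [0.1, 0.9, -0.1]
62 [149.1 189.3] [-0.004, -0.0002, 0.0006] [0.1, 1.9, -0.1]
64 [143.8 192.4] [-0.01, -0.0002, 0.0005] [0.1, 3.9, -0.1]
66 [138.4 195.3] [-0.0162, -0.0002, 0.0007] [0.1, 5.9, -0.1]
68 [132.9 198. ] [-0.0223, -0.0002, 0.0011] [0.1, 7.9, -0.1]
70 [127.1 200.5] [-0.0285, -0.0002, 0.0018] [0.1, 9.9, -0.1]
72 [121.2 202.7] [-0.0348, -0.0002, 0.0028] [0.1, 11.9, -0.1]
```

View pics/s7.png

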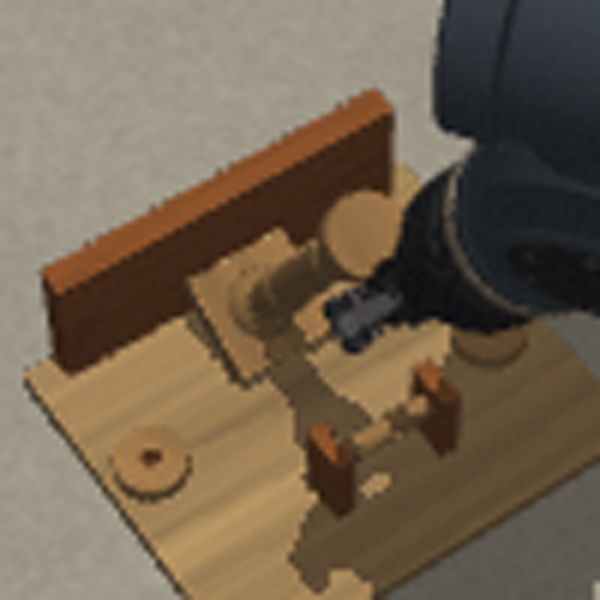

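Request:
carry_out --deltas '[[[-0.004,0,0.0005],[0,2,0],0.76],[[-0.007,0,0.0005],[0,3,0],0.76],[[-0.01,0,0.0005],[0,4,0],0.76],[[-0.013,0,0.0005],[0,5,0],0.76],[[-0.016,0,0.0005],[0,6,0],0.76],[[-0.019,0,0.001],[0,7,0],0.76],[[-0.0225,0,0.001],[0,8,0],0.76],[[-0.0225,0,0.001],[0,8,0],0.76]]'

```text
clock: 6.47
eef_pos: [584.7, 11.8, 200.7]
orientation: [0.796, 0.576, -0.151, 0.112]
force: [-0.4, 0.7, 0.1]
opening: 20.0
```

```bash
python3 - <<'E'
from plan import *
st();rows([68,70,72,74,76,78,80])
c=cam("scene");crop(c,270,170,370,270,6,"pics/s8.png")
E
```

```text
t 6.47 board [  3.3 130.7 200.7] F(b) [-0.56  0.59  0.06] open 20.0 J [ 0.19  0.48  0.22  1.49 -0.33  2.11]
 z_b [ 0.003 -0.368 -0.93 ] y_b [ 1.    -0.003  0.005] pitch 68.4
68 [132.9 198. ] [0.003, -0.0008, 0.0017] [0.2, -0.4, -0.2]
70 [127.1 200.5] [-0.0032, -0.0007, 0.0015] [0.2, 1.6, -0.2]
72 [121.2 202.7] [-0.0095, -0.0007, 0.0016] [0.2, 3.6, -0.2]
74 [115.2 204.7] [-0.0159, -0.0007, 0.002] [0.2, 5.6, -0.2]
76 [109.  206.4] [-0.0223, -0.0007, 0.0026] [0.2, 7.6, -0.2]
78 [102.7 207.9] [-0.0287, -0.0006, 0.0035] [0.2, 9.6, -0.2]
80 [ 96.3 209.2] [-0.0351, -0.0006, 0.0047] [0.2, 11.6, -0.2]
```

View pics/s8.png

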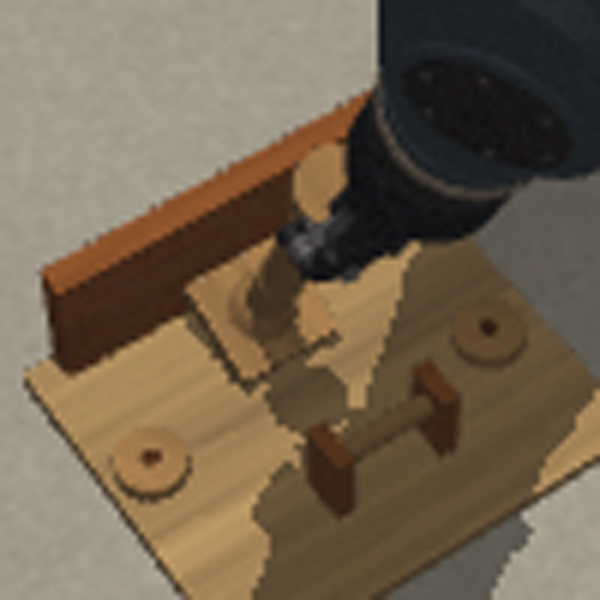

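Request:
carry_out --deltas '[[[-0.003,0,0.0015],[0,1.6,0],0.76],[[-0.0065,0,0.0015],[0,2.6,0],0.76],[[-0.0095,0,0.0015],[0,3.6,0],0.76],[[-0.0125,0,0.002],[0,4.6,0],0.76],[[-0.016,0,0.002],[0,5.6,0],0.76],[[-0.019,0,0.002],[0,6.6,0],0.76],[[-0.0225,0,0.0025],[0,7.6,0],0.76],[[-0.0225,0,0.0025],[0,7.6,0],0.76]]'

```text
clock: 7.18
eef_pos: [577.7, -9.8, 207.1]
orientation: [0.804, 0.582, -0.097, 0.074]
force: [0.8, -0.0, 0.2]
opening: 20.6
```

```bash
python3 - <<'E'
from plan import *
st();rows([76,78,80,82,84,86,88,90])
c=cam("scene");crop(c,270,170,370,270,6,"pics/s9.png")
c=cam("wrist");cv2.imwrite("pics/w9.png",c[0][:,:,::-1])
c=cam("top");crop(c,270,140,350,220,6,"pics/t9.png")
E
```

```text
t 7.18 board [  3.2 108.  207.1] F(b) [0.79 0.26 0.19] open 20.6 J [ 0.1   0.41  0.15  1.41 -0.22  2.  ]
 z_b [ 0.004 -0.242 -0.97 ] y_b [ 1.    -0.004  0.005] pitch 76.0
76 [109.  206.4] [0.0011, -0.0008, 0.0004] [0.2, -0.0, -0.3]
78 [102.7 207.9] [-0.0054, -0.0007, 0.0005] [0.3, 2.0, -0.3]
80 [ 96.3 209.2] [-0.0119, -0.0007, 0.0008] [0.3, 4.0, -0.3]
82 [ 89.7 210.3] [-0.0185, -0.0007, 0.0013] [0.3, 6.0, -0.3]
84 [ 83.1 211.1] [-0.0252, -0.0006, 0.0022] [0.3, 8.0, -0.3]
86 [ 76.3 211.6] [-0.0319, -0.0006, 0.0033] [0.3, 10.0, -0.3]
88 [ 69.4 211.9] [-0.0386, -0.0006, 0.0046] [0.3, 12.0, -0.3]
90 [ 62.5 212. ] [-0.0454, -0.0005, 0.0062] [0.3, 14.0, -0.3]
```

View pics/s9.png

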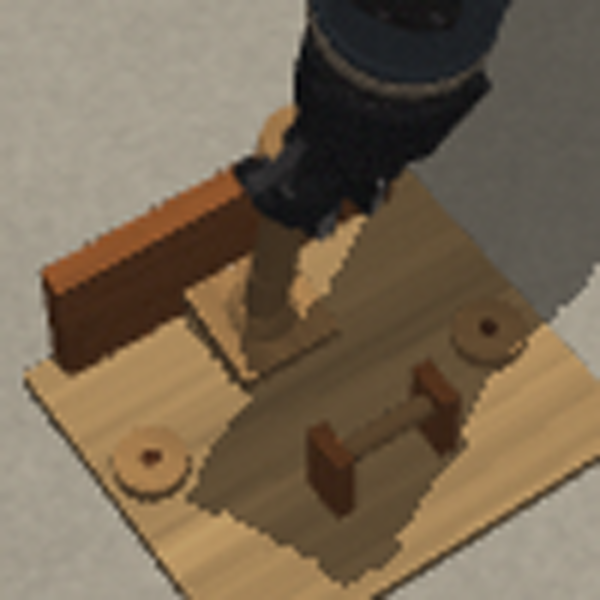

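View pics/w9.png

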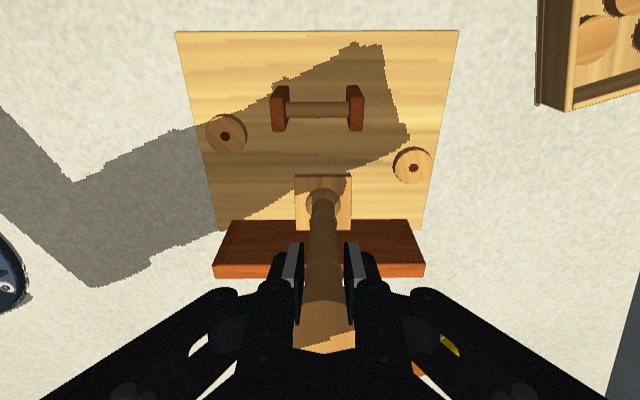

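View pics/t9.png

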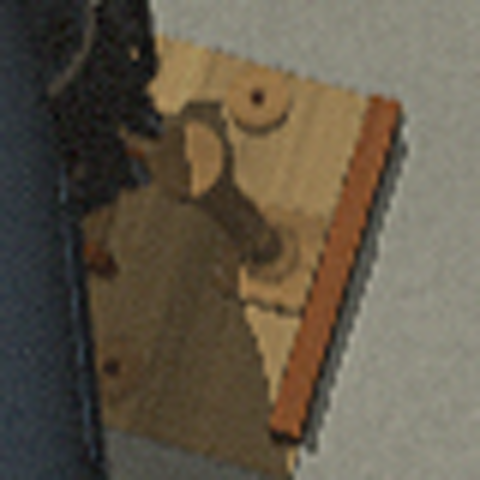

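Post is at about 76°, foot square to the fence, head still cradled and centred. Continuing slowly to 84°.

Request:
carry_out --deltas '[[[-0.003,0,0.0005],[0,1,0],0.76],[[-0.0055,0,0.0005],[0,2,0],0.76],[[-0.0085,0,0.0005],[0,3,0],0.76],[[-0.012,0,0.001],[0,4,0],0.76],[[-0.015,0,0.001],[0,5,0],0.76],[[-0.0185,0,0.0015],[0,6,0],0.76],[[-0.022,0,0.002],[0,7,0],0.76],[[-0.022,0,0.002],[0,7,0],0.76]]'

```text
clock: 8.0
eef_pos: [570.7, -30.7, 210.3]
orientation: [0.809, 0.585, -0.048, 0.038]
force: [0.3, 0.1, 0.4]
opening: 20.4
```

```bash
python3 - <<'E'
from plan import *
st();rows([83,84,85,86,87,88,89,90])
c=cam("scene");crop(c,270,170,370,270,6,"pics/s10.png")
c=cam("wrist");cv2.imwrite("pics/w10.png",c[0][:,:,::-1])
c=cam("top");crop(c,270,140,350,220,6,"pics/t10.png")
E
```

```text
t 8.0 board [  3.1  86.  210.3] F(b) [0.26 0.23 0.38] open 20.4 J [ 0.01  0.35  0.09  1.34 -0.12  1.9 ]
 z_b [ 0.005 -0.122 -0.993] y_b [ 1.    -0.004  0.005] pitch 83.0
83 [ 86.4 210.7] [0.0004, -0.0006, -0.0005] [0.3, -0.0, -0.3]
84 [ 83.1 211.1] [-0.003, -0.0005, -0.0004] [0.3, 1.0, -0.3]
85 [ 79.7 211.4] [-0.0064, -0.0005, -0.0003] [0.3, 2.0, -0.3]
86 [ 76.3 211.6] [-0.0098, -0.0005, -0.0002] [0.3, 3.0, -0.3]
87 [ 72.9 211.8] [-0.0132, -0.0005, 0.0001] [0.3, 4.0, -0.3]
88 [ 69.4 211.9] [-0.0166, -0.0005, 0.0004] [0.3, 5.0, -0.3]
89 [ 66. 212.] [-0.02, -0.0005, 0.0007] [0.3, 6.0, -0.3]
90 [ 62.5 212. ] [-0.0235, -0.0005, 0.0011] [0.3, 7.0, -0.3]
```

View pics/s10.png

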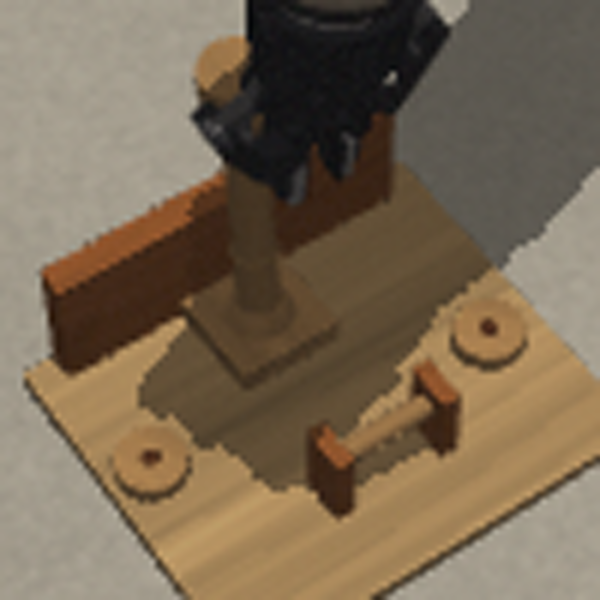

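View pics/w10.png

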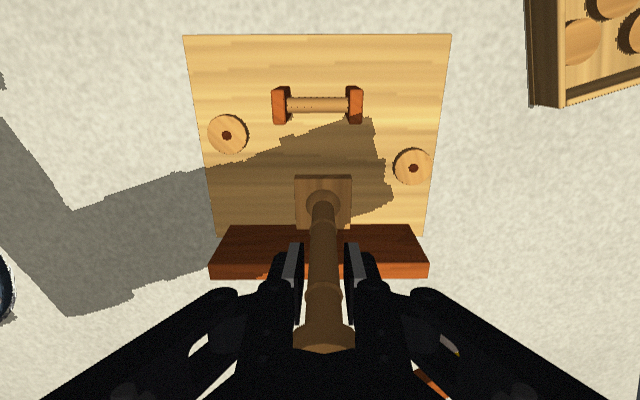

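View pics/t10.png

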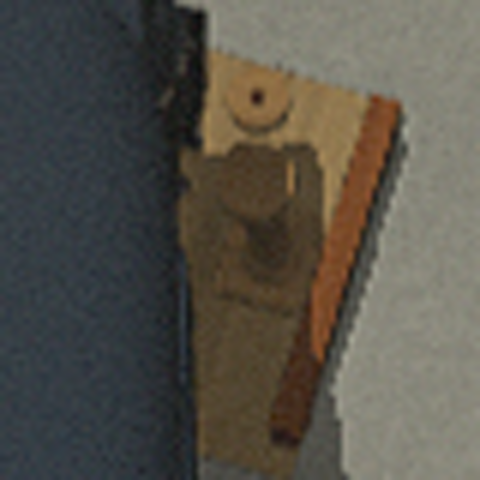

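About 83° now, with the head still on the fingers. Pushing home at the head, slowly, to about 88° first.

Request:
carry_out --deltas '[[[-0.0015,0,0],[0,0.5,0],0.76],[[-0.003,0,0],[0,1,0],0.76],[[-0.005,0,0],[0,1.5,0],0.76],[[-0.0065,0,0],[0,2,0],0.76],[[-0.0085,0,0],[0,2.5,0],0.76],[[-0.01,0,0],[0,3,0],0.76],[[-0.0135,0,0],[0,4,0],0.76],[[-0.0165,0,0],[0,5,0],0.76]]'

```text
clock: 8.82
eef_pos: [565.8, -45.5, 212.0]
orientation: [0.81, 0.586, -0.013, 0.012]
force: [-1.0, 0.4, -0.0]
opening: 20.7
```

```bash
python3 - <<'E'
from plan import *
st();rows([88,88.5,89,89.5,90])
c=cam("scene");crop(c,270,170,370,270,6,"pics/s11.png")
c=cam("wrist");cv2.imwrite("pics/w11.png",c[0][:,:,::-1])
E
```

```text
t 8.82 board [  3.   70.4 212. ] F(b) [-1.05  0.13 -0.03] open 20.7 J [-0.06  0.32  0.05  1.31 -0.03  1.83]
 z_b [ 0.005 -0.035 -0.999] y_b [ 1.    -0.003  0.005] pitch 88.0
88 [ 69.4 211.9] [-0.001, -0.0005, 0.0001] [0.3, -0.0, -0.2]
88.5 [ 67.7 212. ] [-0.0027, -0.0005, 0.0001] [0.3, 0.5, -0.2]
89 [ 66. 212.] [-0.0044, -0.0005, 0.0001] [0.3, 1.0, -0.2]
89.5 [ 64.2 212. ] [-0.0061, -0.0005, 0.0002] [0.3, 1.5, -0.2]
90 [ 62.5 212. ] [-0.0079, -0.0005, 0.0003] [0.3, 2.0, -0.2]
```

View pics/s11.png

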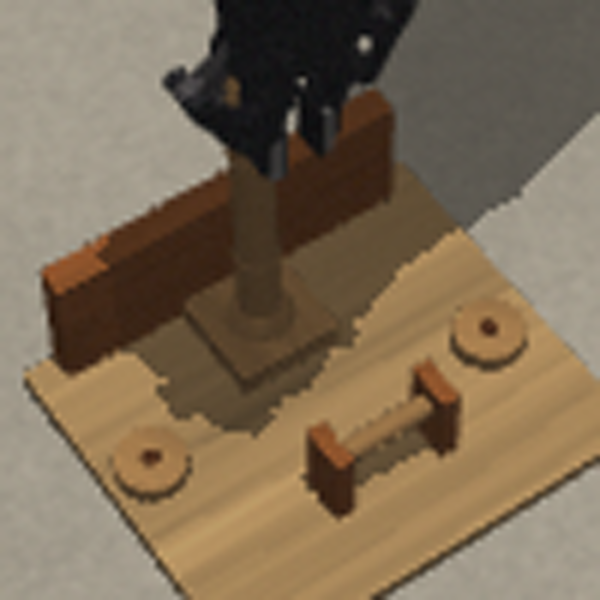

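View pics/w11.png

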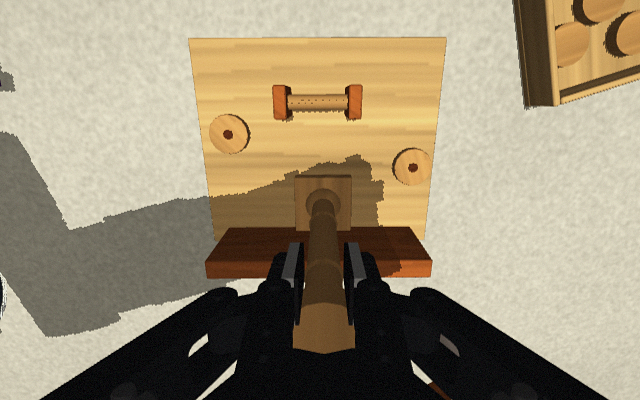

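```bash
python3 - <<'E'
import cv2,numpy as np
r=[cv2.resize(cv2.convertScaleAbs(cv2.imread(f"pics/w{i}.png")[160:370,270:380],alpha=2.2),None,fx=2.4,fy=2.4,interpolation=cv2.INTER_CUBIC) for i in(9,10,11)]
cv2.imwrite("pics/wc.png",np.hstack(r))
E
```

```text
(no output)
```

View pics/wc.png

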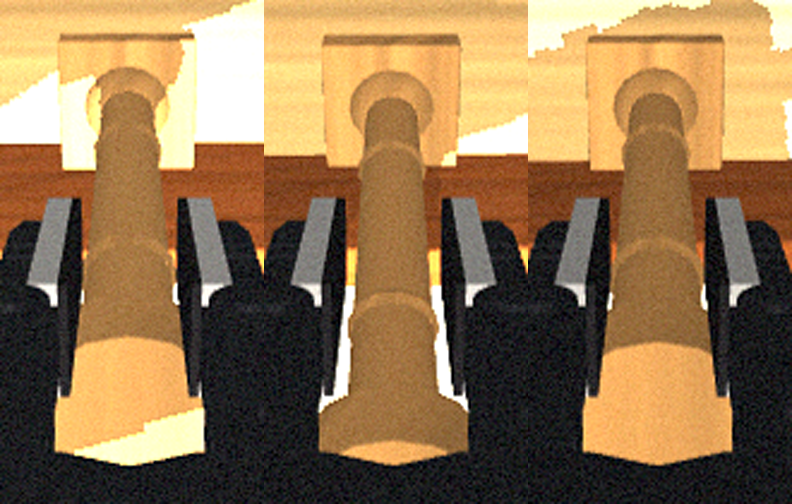

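```bash
cat > ovw.py <<'E'
from go import *
import sys
def ring(th,dx=2.5,y0=None):
    th=np.radians(th);F=np.array([dx,32*np.sin(th),12+32*np.cos(th)]);u=np.array([0,np.cos(th),np.sin(th)]);v=np.array([0,-np.sin(th),np.cos(th)]);x=np.array([1.,0,0])
    a=np.linspace(0,2*np.pi,50);o=[F+s*u+r*(np.cos(a)[:,None]*x+np.sin(a)[:,None]*v) for s,r in((220,22),(204,22))]
    o.append(F+16*u+np.array([32*(i*x+j*v) for i,j in((-1,-1),(1,-1),(1,1),(-1,1),(-1,-1))]));return o
def draw(c,im,box,s,th,col,dx=2.5):
    for k in ring(th,dx):
        q=((proj(c,np.array([b2w(t) for t in k]))-[box[0],box[1]]+.5)*s).astype(int);cv2.polylines(im,[q.reshape(-1,1,2)],False,col,1)
def shot(n,box,s,ths,fn):
    c=cam(n);x0,y0,x1,y1=box
    im=cv2.resize(cv2.convertScaleAbs(c[0][y0:y1,x0:x1,::-1],alpha=1.8),None,fx=s,fy=s,interpolation=cv2.INTER_CUBIC)
    for th,col in zip(ths,((0,0,255),(0,255,0),(255,0,0))): draw(c,im,box,s,th,col)
    cv2.imwrite(fn,im)
if __name__=="__main__":
    shot("wrist",(240,150,400,380),2.6,[90,88],"pics/w11o.png")
    shot("scene",(270,150,370,250),6,[90,82],"pics/s11o.png")
E
python3 ovw.py
```

```text
(no output)
```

View pics/w11o.png

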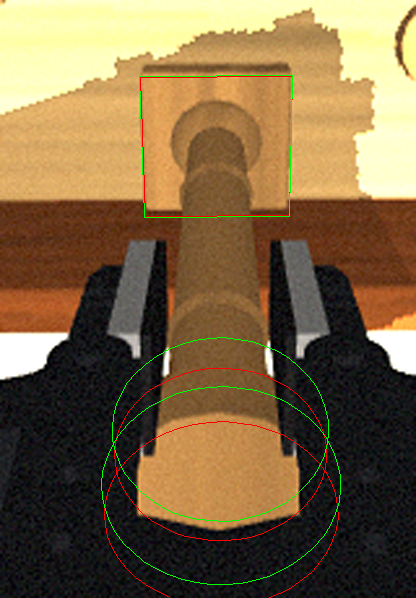

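View pics/s11o.png

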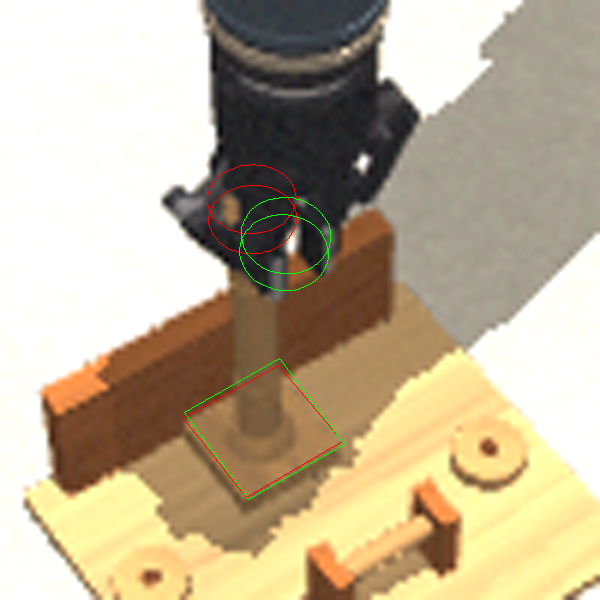

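The wrist overlay puts the near edge of the head's top face at about (218,412), which matches the 90° model (422) and not 88° (387). The post seems to have settled upright on its own, with a small gap to the fingers. I'll back off outward to see it free-standing.

Request:
carry_out --deltas '[[[0.02,0,0],[0,0,0],0.76],[[0.045,0,0],[0,0,0],0.76],[[0.06,0,-0.02],[0,0,0],0.76],[[0.08,0,-0.05],[0,0,0],0.76],[[0.11,0,-0.06],[0,0,0],1.0],[[0.14,0,-0.06],[0,0,0],1.0],[[0.14,0,-0.06],[0,0,0],1.0],[[0.14,0,-0.06],[0,0,0],1.0]]'

```text
clock: 9.68
eef_pos: [610.3, 91.0, 266.5]
orientation: [0.809, 0.587, -0.013, 0.013]
force: [0.2, -0.6, 0.0]
opening: 0.0
```

```bash
python3 - <<'E'
from ovw import *
st()
shot("wrist",(170,100,470,330),2.6,[90],"pics/w12o.png")
shot("scene",(270,150,370,250),6,[90],"pics/s12o.png")
shot("top",(275,140,355,220),7,[90],"pics/t12o.png")
E
```

```text
t 9.68 board [  3.1 213.9 266.5] F(b) [ 0.32 -0.48  0.01] open 0.0 J [ 0.17  0.41  0.32  1.5  -0.03  2.05]
 z_b [ 0.004 -0.037 -0.999] y_b [ 1.    -0.002  0.004] pitch 87.9
```

View pics/w12o.png

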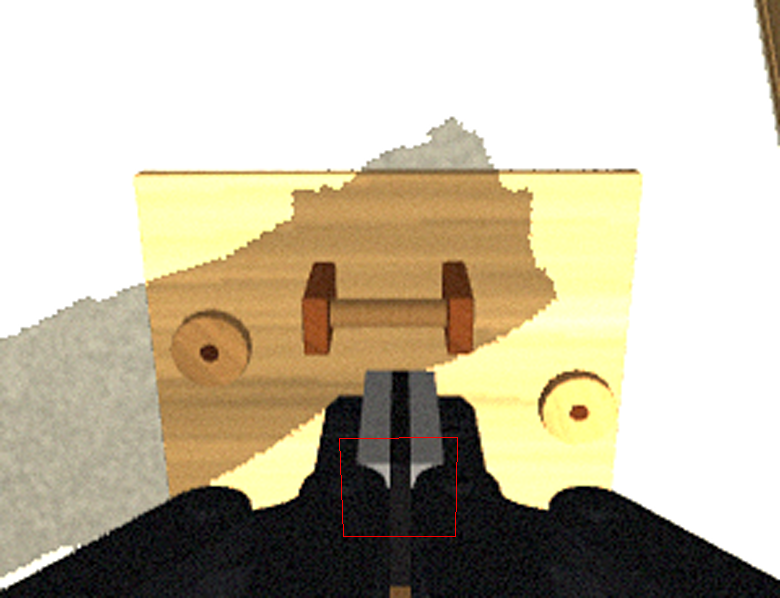

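View pics/s12o.png

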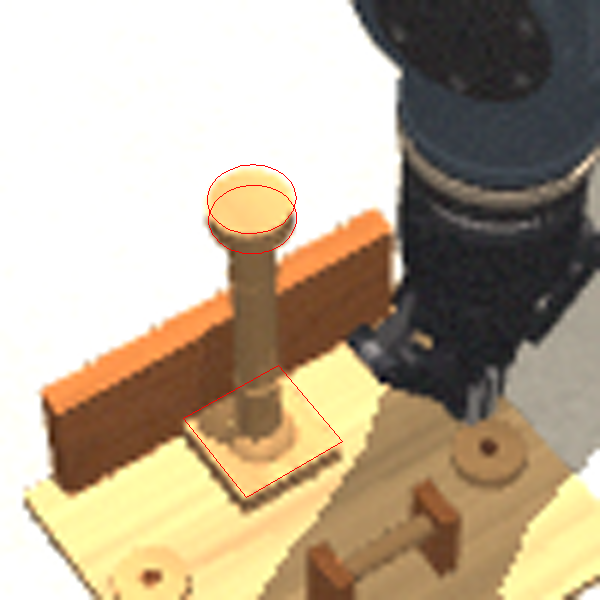

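View pics/t12o.png

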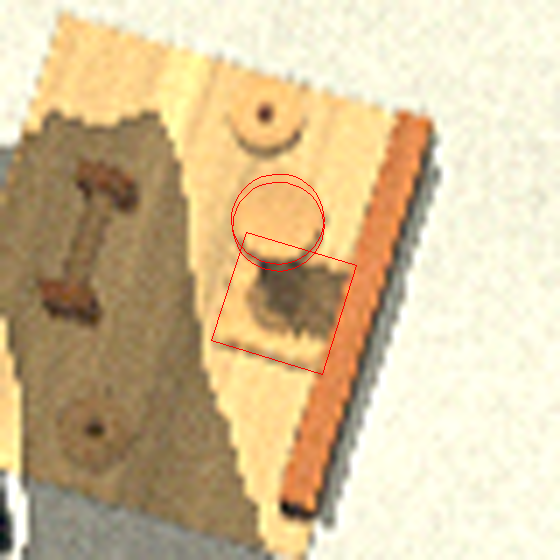

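The post is standing free and upright. Head ring and foot square both sit within about 1 px of the 90° model in the scene and top views, with the foot against the fence. Next, go over the head with the fingers shut and the tool vertical.

```bash
python3 - <<'E'
from go import *
delta([2.5,120,330],90,1);delta([2.5,32,330],90,1)
E
```

```text
shift [-0.0939 -0.     -0.0599] rot [ 0.2  2.1 -0.3] 2.1
shift [-0.1818  0.0004 -0.0566] rot [ 0.2  2.1 -0.3] 2.1
```

Request:
carry_out --deltas '[[[0,0,-0.035],[0.2,1,0],1.0],[[-0.02,0,-0.06],[0.2,2.1,-0.3],1.0],[[-0.06,0,-0.06],[0.2,2.1,-0.3],1.0],[[-0.095,0,-0.06],[0.2,2.1,-0.3],1.0],[[-0.13,0,-0.058],[0.2,2.1,-0.3],1.0],[[-0.165,0,-0.057],[0.2,2.1,-0.3],1.0],[[-0.182,0.0005,-0.057],[0.2,2.1,-0.3],1.0],[[-0.182,0.0005,-0.057],[0.2,2.1,-0.3],1.0]]'

```text
clock: 10.5
eef_pos: [551.8, -86.1, 331.0]
orientation: [0.81, 0.586, -0.0, 0.001]
force: [-0.7, 0.5, -0.5]
opening: 0.1
```

```bash
python3 - <<'E'
from ovw import *
st();delta([2.5,32,240],90,1)
shot("wrist",(170,150,470,380),2.6,[90],"pics/w13.png")
E
```

```text
t 10.5 board [  2.2  27.4 331. ] F(b) [-0.87  0.25 -0.55] open 0.1 J [-0.15  0.29  0.31  1.59 -0.    1.74]
 z_b [ 0.001 -0.001 -1.   ] y_b [ 1.    -0.005  0.001] pitch 89.9
shift [0.0047 0.0001 0.091 ] rot [ 0.1  0.1 -0.3] 0.3
```

View pics/w13.png

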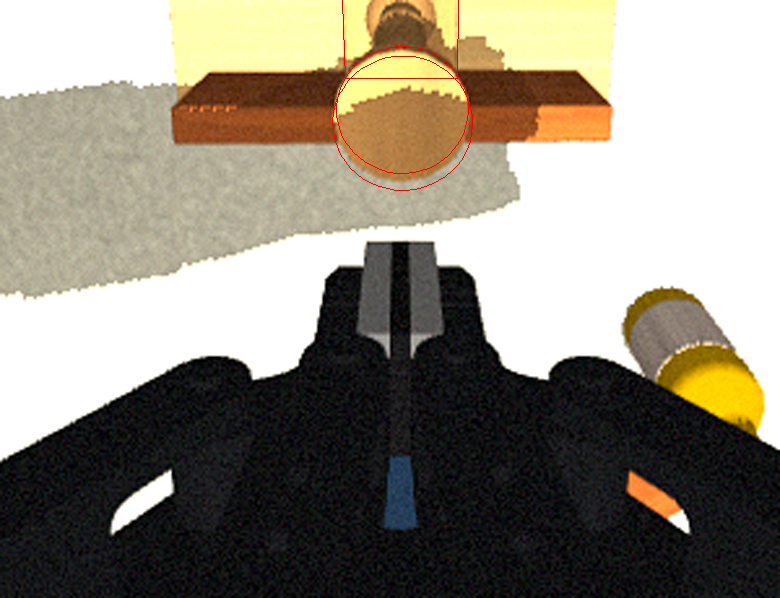

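Wrist view: head top centred at about (401,115), against the model's (402,118), so within about 1 mm. Descending to just above the head.

Request:
carry_out --deltas '[[[0.005,0,0.03],[0.1,0.1,-0.3],1.0],[[0.005,0,0.06],[0.1,0.1,-0.3],1.0],[[0.005,0,0.08],[0.1,0.1,-0.3],1.0],[[0.005,0,0.09],[0.1,0.1,-0.3],1.0],[[0.005,0,0.091],[0.1,0.1,-0.3],1.0],[[0.005,0,0.091],[0.1,0.1,-0.3],1.0],[[0.005,0,0.091],[0.1,0.1,-0.3],1.0]]'

```text
clock: 11.13
eef_pos: [554.9, -79.6, 241.2]
orientation: [0.809, 0.588, 0.001, 0.0]
force: [0.7, -0.0, 0.4]
opening: -0.2
```

```bash
python3 - <<'E'
from ovw import *
st();delta([2.5,32.5,232],90,1)
shot("scene",(270,140,370,240),6,[],"pics/s14.png")
E
```

```text
t 11.13 board [  3.1  34.5 241.2] F(b) [0.69 0.2  0.42] open -0.2 J [-0.14  0.3   0.09  1.36  0.    1.74]
 z_b [ 0.001  0.002 -1.   ] y_b [1.    0.002 0.001] pitch 89.9
shift [-0.002  -0.0007  0.0092] rot [ 0.1 -0.1  0.1] 0.2
```

View pics/s14.png

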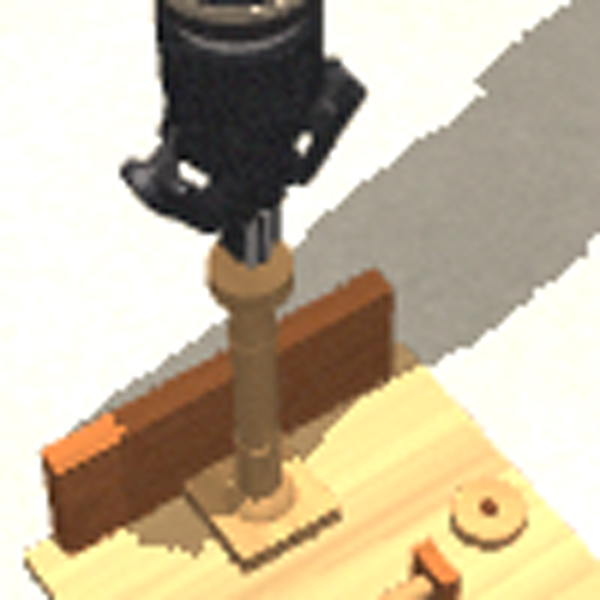

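Fingertips hover over the middle of the head. First a 1.5 mm centring shift, then a slow descent.

Request:
carry_out --deltas '[[[-0.0015,-0.0005,0],[0,0,0],1.0],[[-0.0015,-0.0005,0.001],[0,0,0],1.0],[[-0.0015,-0.0005,0.0025],[0,0,0],1.0],[[-0.0015,-0.0005,0.004],[0,0,0],1.0],[[-0.0015,-0.0005,0.0055],[0,0,0],1.0],[[-0.0015,-0.0005,0.0065],[0,0,0],1.0],[[-0.0015,-0.0005,0.0065],[0,0,0],1.0]]'

```text
clock: 11.77
eef_pos: [553.9, -81.0, 234.5]
orientation: [0.809, 0.588, 0.001, -0.0]
force: [-0.7, -0.6, -0.8]
opening: 0.0
```

```bash
python3 -c "
from go import *
st()"
```

```text
t 11.77 board [  2.6  33.  234.5] F(b) [-0.44 -0.78 -0.81] open 0.0 J [-0.15  0.3   0.08  1.35  0.    1.74]
 z_b [ 0.001  0.002 -1.   ] y_b [1.    0.001 0.001] pitch 89.9
```

Request:
carry_out --deltas '[[[0,0,0.0005],[0,0,0],1.0],[[0,0,0.001],[0,0,0],1.0],[[0,0,0.0015],[0,0,0],1.0],[[0,0,0.002],[0,0,0],1.0],[[0,0,0.002],[0,0,0],1.0]]'

```text
clock: 12.18
eef_pos: [553.9, -80.9, 232.4]
orientation: [0.809, 0.588, 0.001, -0.0]
force: [0.3, 0.1, -1.0]
opening: 0.0
```

Request:
carry_out --deltas '[[[0,0,0.0005],[0,0,0],1.0],[[0,0,0.001],[0,0,0],1.0]]'

```text
clock: 12.35
eef_pos: [554.2, -81.0, 232.1]
orientation: [0.809, 0.588, 0.001, 0.0]
force: [-2.1, 0.1, 9.9]
opening: 0.3
```

Contact at z≈232 mm with 9.9 N straight down, which is the height expected when the foot is flat. I'll hold a few rows at about the same press, then check.

Request:
carry_out --deltas '[[[0,0,0.0005],[0,0,0],1.0],[[0,0,0.0005],[0,0,0],1.0],[[0,0,0.0005],[0,0,0],1.0],[[0,0,0.0005],[0,0,0],1.0]]'

```text
clock: 12.68
eef_pos: [554.3, -81.1, 232.1]
orientation: [0.809, 0.588, 0.002, 0.001]
force: [-1.9, -0.4, 5.4]
opening: 0.1
```

```bash
python3 -c "
from ovw import *
st()
shot('scene',(270,140,370,240),6,[90],'pics/s15.png')
st()"
```

```text
t 12.68 board [  3.1  33.  232.1] F(b) [-1.7  -0.98  5.42] open 0.1 J [-0.15  0.3   0.07  1.34  0.    1.74]
 z_b [ 0.003  0.002 -1.   ] y_b [1.    0.002 0.003] pitch 89.8
t 12.73 board [  3.1  33.  232.1] F(b) [-0.26 -0.32  5.66] open -0.2 J [-0.15  0.3   0.07  1.34  0.    1.74]
 z_b [ 0.003  0.002 -1.   ] y_b [1.    0.002 0.003] pitch 89.8
```

View pics/s15.png

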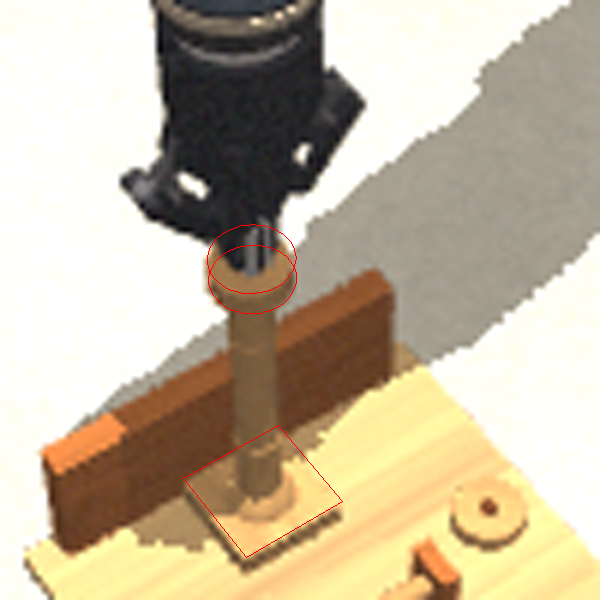

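It holds steady at 5.5 N with no movement. Now lifting straight off.

Request:
carry_out --deltas '[[[0,0,-0.002],[0,0,0],1.0],[[0,0,-0.006],[0,0,0],1.0],[[0,0,-0.015],[0,0,0],1.0],[[0,0,-0.035],[0,0,0],1.0],[[0,0,-0.07],[0,0,0],1.0],[[0,0,-0.1],[0,0,0],1.0],[[0,0,-0.1],[0,0,0],1.0]]'

```text
clock: 13.32
eef_pos: [555.3, -81.4, 338.5]
orientation: [0.809, 0.588, 0.005, 0.004]
force: [-0.4, 0.2, 0.6]
opening: 0.0
```

Request:
carry_out --deltas '[[[0.03,0,0],[0,0,0],1.0],[[0.07,0,0],[0,0,0],1.0],[[0.11,0,0],[0,0,0],1.0],[[0.15,0,0],[0,0,0],1.0],[[0.18,0,0],[0,0,0],1.0],[[0.18,0,0],[0,0,0],1.0]]'

```text
clock: 13.82
eef_pos: [611.9, 95.0, 338.6]
orientation: [0.807, 0.59, 0.005, 0.003]
force: [0.8, -0.2, -0.6]
opening: 0.0
```

```bash
python3 -c "
from ovw import *
st()
shot('scene',(270,150,370,250),6,[90],'pics/s16.png')
shot('top',(275,140,355,220),7,[90],'pics/t16.png')
c=cam('scene');cv2.imwrite('pics/s17.png',c[0][:,:,::-1])"
```

```text
t 13.82 board [  3.4 218.2 338.6] F(b) [ 0.83  0.08 -0.56] open 0.0 J [ 0.15  0.4   0.49  1.65 -0.    2.03]
 z_b [ 0.011  0.005 -1.   ] y_b [1.    0.006 0.011] pitch 89.3
```

View pics/s16.png

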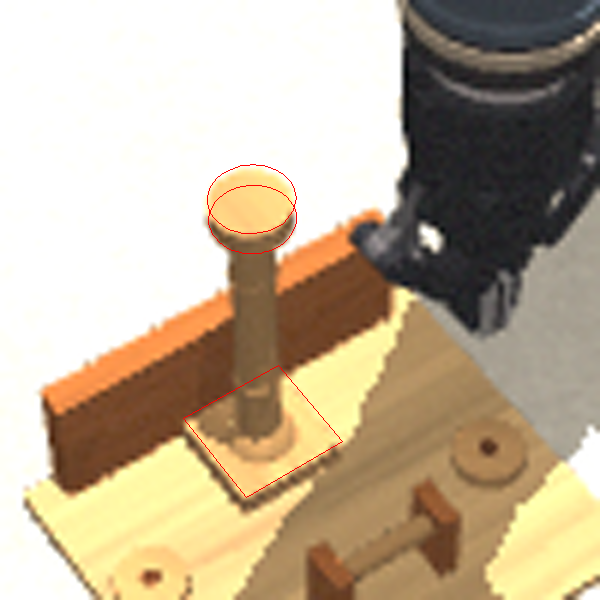

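View pics/t16.png

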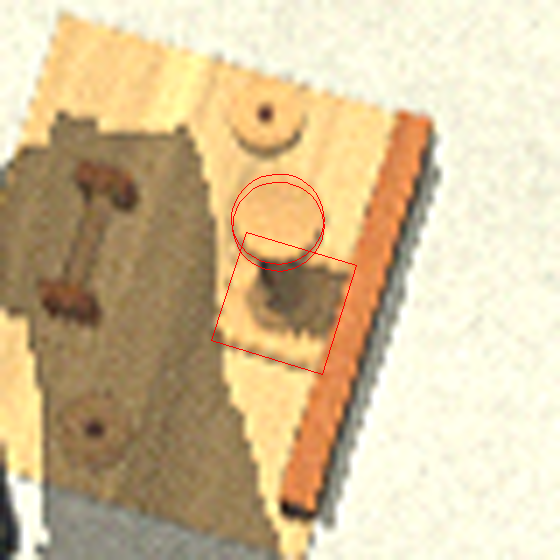

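View pics/s17.png

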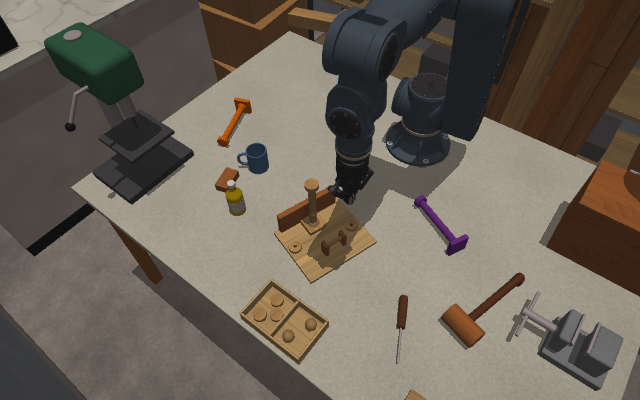

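Before handing in, I'll check the foot-to-fence gap using each camera's own board fit, which removes its calibration bias.

```bash
python3 - <<'E'
import ovw,go
from ovw import *
def setB(p): 
    go.B=np.array(p);go.Rb=R.from_euler('z',p[2]).as_matrix()
ims=[]
for n,p,box,s in(("scene",(543.5,-109.9,np.radians(-18.13)),(285,165,345,245),6.5),("top",(538.8,-112.9,np.radians(-17.95)),(298,155,348,220),8)):
    setB(p);shot(n,box,s,[90],f"pics/{n}18.png");ims.append(cv2.imread(f"pics/{n}18.png")[:520])
cv2.imwrite("pics/m18.png",np.hstack(ims))
E
```

```text
(no output)
```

View pics/m18.png

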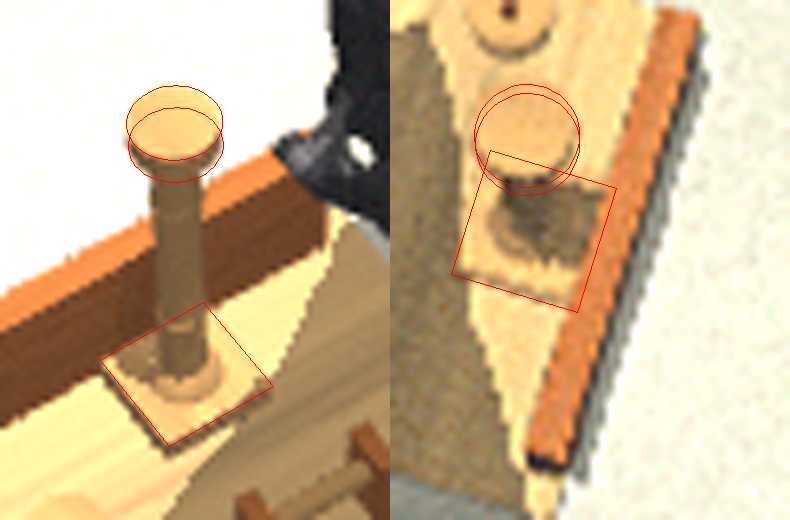

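The per-camera overlays match head and foot to within a pixel. The foot is against the fence and square to it, and the post is upright. Handing in.

```bash
python3 -c "
from cell import arm
print(arm.close_job())"
```

```text
the job is handed in; nothing more can be done
None
```

The post is standing upright on its square foot, against the fence and free of the robot. I handed the job in at about 14 s on the robot's clock, well inside the 64 s limit; no verdict was reported.

- **Tipping up:** I cradled the underside of the head on the two fingertips, set about 20 mm apart and never closed on it, and tipped the post up from 10°. It seems to have settled home by itself somewhere above 76°, so no extra push at the head was needed.
- **Pressing:** with the fingers shut, I pressed straight down on the middle of the head. Contact came at 232 mm, which is the height expected with the foot flat. The press peaked at a measured 9.9 N and held at about 5.5 N, and the post did not move.
- **Last checks:** after I backed away, the scene and top pictures matched an upright post with its foot square against the fence, to within about a pixel (2–3 mm). In those pictures the wheels, tools and look-alikes looked undisturbed.
- **Disagreements:** the cameras' fits of the board differed by up to about 5 mm. I used their average for moving and each camera's own fit for the final check. A gap at the fence of under about 2 mm could not be ruled out by camera alone.

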